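# Gauge the shower-arm cover sleeves and put them away

### The arm

A 6-joint arm with a two-finger parallel gripper is mounted at the origin on the work surface. World frame = base frame: x ahead of the robot, y to its left, z up, the work surface at z = 0. Lengths are in m, angles in rad, forces in N, time in s.
With the tool pointing down it reaches from about 0.25 to 0.725 m from the base axis. Payload 4 kg.
Tool frame: the origin (TCP) lies on the front face of the gripper's body, between the roots of the fingers; the fingertips stand 73 mm ahead of it and the grasp point (between the pads) lies 54 mm ahead of it; z points along the fingers, y is the direction in which the jaws open and shut (so a half turn about z gives the same grasp; the last joint's range is limited). The gripper opens to 85 mm and grips with 20 to 120 N. Pads are 22 mm wide; open, the fingers measure 114 mm over their backs; the gripper's body (76 mm by 85 mm) begins 54 mm behind the grasp point. The pads swing forward as they close: fully open they stand 13 mm farther back than shut.
Start: joints at [1.314, 0.241, 0.005, 1.335, 0, 1.571], TCP at [0.127, 0.484, 0.304] pointing down, gripper open.
Joint ranges: [-2.72, 2.72], [-1.05, 1.87], [-1.09, 1.28], [-1.99, 2.15], [-1.42, 1.44], [-3.14, 3.14]. Speed limits (rad/s): [2.79, 2.79, 3.14, 3.14, 3.14, 3.14].

### API

Orientations are given as a unit quaternion [x, y, z, w].
In Python, from workcell import sensors, camera, order gives the robot as it stands. The module is installed in compiled form; this text tells all that it offers.
- The arm moves only by the shell command python3 -m inch 'ROWS'. ROWS is JSON, one flat list of numbers, 5 for each row, row after row: the opening, from -1 (shut) to 1 (fully open), then the shift along the tool's x, y, z in mm, then the turn about the tool's z in units of 6 degrees (1.0 is 6 degrees). A call has 1 to 8 rows; each row is the pose to reach, as a shift and turn from the pose commanded when the call began, along the tool's axes at that moment; what a row does not reach only later rows make up. A row lasts 1/10 s, in which the tool goes at most 50 mm and 8.59 degrees, less where a joint would pass 70% of its speed; a pose out of reach is approached as far as the arm can. A call with a gripper value outside its range is refused whole. The fingers move at their own pace and stop on an object; the grip force is fixed at half the most. Time passes only in rows, so rows that repeat a pose let the fingers close. It gives the time, the measured TCP pose, the force and the opening at its end, in the units of the state.
- sensors.get_obs(): the state, without advancing time (a new reading comes with each control period).
- camera(name): name is "side" or "top"; returns a dict with "pixels" (420x560x3 uint8, red, green, blue), "intrinsics" (3x3 intrinsics, pixels), "extrinsics" (4x4, takes a point from camera to world coordinates). Camera axes: x right, y down, z forward; pixel columns grow to the right and rows downward; lengths in m; the calibration is good to about 2 mm. A picture is of the moment at which its call begins. There is no depth.
- order.job_done(): hands the job in, once; it reports no verdict.
The state is a dict: "clock": time; "joint_pos": joint angles; "joint_vel": joint speeds; "tau": joint torques, N m; "eef_pos": TCP position; "tool_rot": TCP orientation; "ft_force": force on the tool from outside, world axes, zero at the start; "ft_torque": the same for the moment, N m; "grip_width": finger opening in m.
Only numpy, scipy, OpenCV 4.12 (cv2) and the standard library are available. Lean on these libraries where they do the work, as an engineer would, in place of code of your own. Each camera call takes 0.05 s, during which the arm holds its last target.

### The job

Try every chromed cover sleeve on the upright steel gauge pin, one after another from the shortest to the tallest, lowering it over the pin until it either rests fully home on the shoulder or hangs up part way. Put each sleeve that goes fully home into the grey kit box and each one that hangs up into the organiser's open drawer, then shut the lid of the box and push the drawer fully shut. Do not knock over the shower head or the little cream jar standing among the sleeves.

Things in the scene. Friction and masses are not known exactly. Their poses are not given: they have to be found in the camera images.
- sleeve_a1: chromed cover sleeve (open tube), shortest size: 26 mm tall, 40 mm outside diameter, bore 24 mm at both ends; starts standing on the counter. May be absent (at most one of this size is present). Half way down, the bore is either clear or narrowed to 19 mm by a web that cannot pass the pin; the pin tells which. Origin: centre of its lower end, z along its axis
- sleeve_a2: chromed cover sleeve (open tube), shortest size: 26 mm tall, 40 mm outside diameter, bore 24 mm at both ends; starts standing on the counter. May be absent (at most one of this size is present). Half way down, the bore is either clear or narrowed to 19 mm by a web that cannot pass the pin; the pin tells which. Origin: centre of its lower end, z along its axis
- sleeve_b1: chromed cover sleeve (open tube), second shortest size: 36 mm tall, 40 mm outside diameter, bore 24 mm at both ends; starts standing on the counter. May be absent (at most one of this size is present). Half way down, the bore is either clear or narrowed to 19 mm by a web that cannot pass the pin; the pin tells which. Origin: centre of its lower end, z along its axis
- sleeve_b2: chromed cover sleeve (open tube), second shortest size: 36 mm tall, 40 mm outside diameter, bore 24 mm at both ends; starts standing on the counter. May be absent (at most one of this size is present). Half way down, the bore is either clear or narrowed to 19 mm by a web that cannot pass the pin; the pin tells which. Origin: centre of its lower end, z along its axis
- sleeve_c1: chromed cover sleeve (open tube), second tallest size: 46 mm tall, 40 mm outside diameter, bore 24 mm at both ends; starts standing on the counter. May be absent (at most one of this size is present). Half way down, the bore is either clear or narrowed to 19 mm by a web that cannot pass the pin; the pin tells which. Origin: centre of its lower end, z along its axis
- sleeve_c2: chromed cover sleeve (open tube), second tallest size: 46 mm tall, 40 mm outside diameter, bore 24 mm at both ends; starts standing on the counter. May be absent (at most one of this size is present). Half way down, the bore is either clear or narrowed to 19 mm by a web that cannot pass the pin; the pin tells which. Origin: centre of its lower end, z along its axis
- sleeve_d1: chromed cover sleeve (open tube), tallest size: 56 mm tall, 40 mm outside diameter, bore 24 mm at both ends; starts standing on the counter. May be absent (at most one of this size is present). Half way down, the bore is either clear or narrowed to 19 mm by a web that cannot pass the pin; the pin tells which. Origin: centre of its lower end, z along its axis
- sleeve_d2: chromed cover sleeve (open tube), tallest size: 56 mm tall, 40 mm outside diameter, bore 24 mm at both ends; starts standing on the counter. May be absent (at most one of this size is present). Half way down, the bore is either clear or narrowed to 19 mm by a web that cannot pass the pin; the pin tells which. Origin: centre of its lower end, z along its axis
- gauge_shoulder (a point): the gauge: an upright steel pin 22 mm in diameter on a dark shoulder (30 mm diameter) on a round flange (90 mm diameter), fixed to the counter. This point: on the pin's axis at the top of the shoulder, 37 mm above the counter; z up. A sleeve that fits comes to rest on this shoulder
- gauge_tip (a point): top of the gauge pin, 45 mm above the shoulder and 82 mm above the counter; the last 6 mm taper to 16 mm diameter. A webbed sleeve hangs up when its web (4 mm below half height) meets this taper
- kit_box_in (a point): centre of the inner floor (5 mm above the counter) of the open grey plastic kit box, for sleeves that fit; inside 170 mm along its x, 190 mm along its y, 65 mm deep, walls 5 mm; fixed to the counter. x points from the front wall to the lid hinge
- kit_lid (a joint): angle of the kit box's white hinged lid: 0 shut, about 1.7 open (standing up at the far side of the box); below about 1.5 it falls shut by itself
- kit_lid_hinge (a point): middle of the lid's hinge line, at the far (+x of the box) rim, 70 mm above the counter; its x, y, z turn with the lid. The lid is 180 mm long (towards its own -x), 200 mm wide along y, 6 mm thick
- lid_edge (a point): middle of the lid's free edge, 180 mm from the hinge
- kit_lid_handle (a point): outer end of the black knob on the lid's outer face, 30 mm from the free edge and standing 35 mm off the lid
- drawer (a joint): how far the white organiser's single drawer is open (m): 0 shut, up to 0.15; it slides along its own x and stays where it is left
- drawer_floor (a point): centre of the drawer's inner floor, 12 mm above the counter; inside 196 mm along x, 174 mm along y, side walls 58 mm deep. x points into the organiser (away from the drawer's front). The organiser is 94 mm tall and 200 mm wide. With the drawer open by q, only the front q of its inside is open from above
- drawer_face (a point): middle of the outer face of the drawer's grey flat front panel (no handle), 63 mm above the counter; the panel is 12 mm thick, 198 mm wide, and reaches from 8 to 82 mm above the counter. Push here, along x, to shut the drawer
- shower_head: bystander: small shower head standing face down, 50 mm across, 52 mm tall; origin at the middle of its underside
- soap: bystander: bar of white soap (not always there), 52 x 36 x 22 mm; origin at the middle of its underside
- cream_jar: bystander: little grey cream jar with black cap, 42 mm across, 45 mm tall; origin at the middle of its underside

How it is judged:
On the way, in this order (a step that is already met when the one before it is completed fails the run):
1. the shortest sleeve has been tried on the gauge pin, slid down to the shoulder (horizontal distance between sleeve_a1 and gauge_tip below 0.005 m and angle between sleeve_a1's own z axis and vertical below 0.15 rad and z of sleeve_a1 in the frame of gauge_shoulder below 0.004 m), for 0.2 s.
2. the shortest sleeve has been tried on the gauge pin, pushed down until it hangs up (horizontal distance between sleeve_a2 and gauge_tip below 0.005 m and angle between sleeve_a2's own z axis and vertical below 0.15 rad and z of sleeve_a2 in the frame of gauge_tip below -0.01 m), for 0.2 s.
3. the second shortest sleeve has been tried on the gauge pin, pushed down until it hangs up (horizontal distance between sleeve_b1 and gauge_tip below 0.005 m and angle between sleeve_b1's own z axis and vertical below 0.15 rad and z of sleeve_b1 in the frame of gauge_tip below -0.015 m), for 0.2 s.
4. the second shortest sleeve has been tried on the gauge pin, slid down to the shoulder (horizontal distance between sleeve_b2 and gauge_tip below 0.005 m and angle between sleeve_b2's own z axis and vertical below 0.15 rad and z of sleeve_b2 in the frame of gauge_shoulder below 0.004 m), for 0.2 s.
5. the second tallest sleeve has been tried on the gauge pin, pushed down until it hangs up (horizontal distance between sleeve_c1 and gauge_tip below 0.005 m and angle between sleeve_c1's own z axis and vertical below 0.15 rad and z of sleeve_c1 in the frame of gauge_tip below -0.02 m), for 0.2 s.
6. the second tallest sleeve has been tried on the gauge pin, slid down to the shoulder (horizontal distance between sleeve_c2 and gauge_tip below 0.005 m and angle between sleeve_c2's own z axis and vertical below 0.15 rad and z of sleeve_c2 in the frame of gauge_shoulder below 0.004 m), for 0.2 s.
7. the tallest sleeve has been tried on the gauge pin, slid down to the shoulder (horizontal distance between sleeve_d1 and gauge_tip below 0.005 m and angle between sleeve_d1's own z axis and vertical below 0.15 rad and z of sleeve_d1 in the frame of gauge_shoulder below 0.004 m), for 0.2 s.
8. the tallest sleeve has been tried on the gauge pin, pushed down until it hangs up (horizontal distance between sleeve_d2 and gauge_tip below 0.005 m and angle between sleeve_d2's own z axis and vertical below 0.15 rad and z of sleeve_d2 in the frame of gauge_tip below -0.025 m), for 0.2 s.
At the end, for the whole second after the job is handed in: every sleeve with a clear bore lies inside the kit box and every webbed one inside the drawer, at rest; the lid is shut (within 0.06 rad) and the drawer is shut (within 8 mm) (x of sleeve_a1 in the frame of kit_box_in between -0.085 and 0.085 m and y of sleeve_a1 in the frame of kit_box_in between -0.095 and 0.095 m and z of sleeve_a1 in the frame of kit_box_in between -0.01 and 0.04 m and linear speed of each of sleeve_a1, sleeve_a2, sleeve_b1, sleeve_b2, sleeve_c1, sleeve_c2, sleeve_d1, sleeve_d2 below 0.03 m/s and x of sleeve_a2 in the frame of drawer_floor between -0.098 and 0.098 m and y of sleeve_a2 in the frame of drawer_floor between -0.087 and 0.087 m and z of sleeve_a2 in the frame of drawer_floor between -0.01 and 0.04 m and x of sleeve_b1 in the frame of drawer_floor between -0.098 and 0.098 m and y of sleeve_b1 in the frame of drawer_floor between -0.087 and 0.087 m and z of sleeve_b1 in the frame of drawer_floor between -0.01 and 0.04 m and x of sleeve_b2 in the frame of kit_box_in between -0.085 and 0.085 m and y of sleeve_b2 in the frame of kit_box_in between -0.095 and 0.095 m and z of sleeve_b2 in the frame of kit_box_in between -0.01 and 0.04 m and x of sleeve_c1 in the frame of drawer_floor between -0.098 and 0.098 m and y of sleeve_c1 in the frame of drawer_floor between -0.087 and 0.087 m and z of sleeve_c1 in the frame of drawer_floor between -0.01 and 0.04 m and x of sleeve_c2 in the frame of kit_box_in between -0.085 and 0.085 m and y of sleeve_c2 in the frame of kit_box_in between -0.095 and 0.095 m and z of sleeve_c2 in the frame of kit_box_in between -0.01 and 0.04 m and x of sleeve_d1 in the frame of kit_box_in between -0.085 and 0.085 m and y of sleeve_d1 in the frame of kit_box_in between -0.095 and 0.095 m and z of sleeve_d1 in the frame of kit_box_in between -0.01 and 0.04 m and x of sleeve_d2 in the frame of drawer_floor between -0.098 and 0.098 m and y of sleeve_d2 in the frame of drawer_floor between -0.087 and 0.087 m and z of sleeve_d2 in the frame of drawer_floor between -0.01 and 0.04 m and value of joint kit_lid below 0.06 rad and value of joint drawer below 0.008 m); the robot touches nothing.
It fails at once if the shower head is knocked over (angle between shower_head's own z axis and vertical above 0.7 rad).
It fails at once if the little cream jar is knocked over (angle between cream_jar's own z axis and vertical above 0.7 rad).
Of sleeve_a1, sleeve_a2 only 1 to 1 are there at a start; the rules pass over those that are not, and their reading is None.
Of sleeve_b1, sleeve_b2 only 1 to 1 are there at a start; the rules pass over those that are not, and their reading is None.
Of sleeve_c1, sleeve_c2, soap only 1 to 1 are there at a start; the rules pass over those that are not, and their reading is None.
Of sleeve_d1, sleeve_d2 only 1 to 1 are there at a start; the rules pass over those that are not, and their reading is None.
At some moment in a run one of sleeve_a1, sleeve_a2, sleeve_b1, sleeve_b2 may be knocked a few centimetres aside while the robot is not near it.
It also fails if it takes over 208 s, if anything falls off the work surface, if the arm or the gripper's body presses on something with over 40 N, if the wrist force passes 120 N, or if a joint passes its speed limit or range.

## Working session

There is one attempt and no reset: what is moved stays moved. The work goes in short steps, Python scripts to look and compute and a shell command to move; the robot and the scene stay as the last step left them, time stands still between calls to the robot, and variables do not carry over. Pictures are saved under pics/ and viewed, and the job is handed in when it is done.

```bash
mkdir -p pics; ls; python3 - <<'E'
from workcell import sensors,camera
import cv2
print(sensors.get_obs())
for n in("side","top"):
    c=camera(n);print(n,c["intrinsics"].round(1).tolist(),c["extrinsics"].round(4).tolist())
    cv2.imwrite(f"pics/{n}0.png",c["pixels"][:,:,::-1])
E
```

```text
pics
{'clock': 0.0, 'joint_pos': array([ 1.31398852e+00,  2.41394814e-01,  3.73506748e-03,  1.33518937e+00,
       -1.50722199e-05,  1.57078414e+00]), 'joint_vel': array([ 1.80397648e-03,  1.29029843e-03, -1.15067978e-03,  1.10720723e-04,
        5.16899745e-05, -1.44674393e-04]), 'tau': array([ 1.98057032e-04, -3.72315967e+01,  2.52408421e+01,  1.71093555e-02,
        3.28610747e-05,  4.35938134e-06]), 'eef_pos': array([0.12688024, 0.48314389, 0.303026  ]), 'tool_rot': array([ 1.28045231e-01,  9.91767798e-01, -1.01891042e-03, -1.23963530e-04]), 'ft_force': array([-1.15321287, -0.40616752, -0.19950152]), 'ft_torque': array([ 0.02755666, -0.0086578 ,  0.04876561]), 'grip_width': 0.08553868090583382}
side [[433.4, 0.0, 282.4], [0.0, 433.4, 203.8], [0.0, 0.0, 1.0]] [[0.8677, -0.3279, 0.3735, 0.1924], [-0.4968, -0.5956, 0.6313, -0.5708], [0.0155, -0.7333, -0.6797, 0.738], [0.0, 0.0, 0.0, 1.0]]
top [[485.3, 0.0, 284.9], [0.0, 485.3, 215.7], [0.0, 0.0, 1.0]] [[-0.0037, -0.9918, 0.1279, 0.3966], [-0.9999, 0.005, 0.0099, 0.0098], [-0.0105, -0.1279, -0.9917, 1.2497], [0.0, 0.0, 0.0, 1.0]]
```

View pics/side0.png

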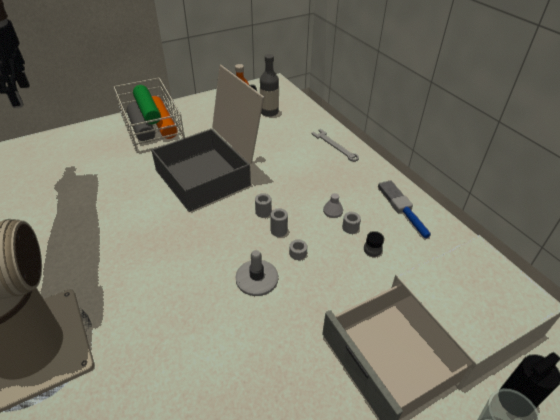

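View pics/top0.png

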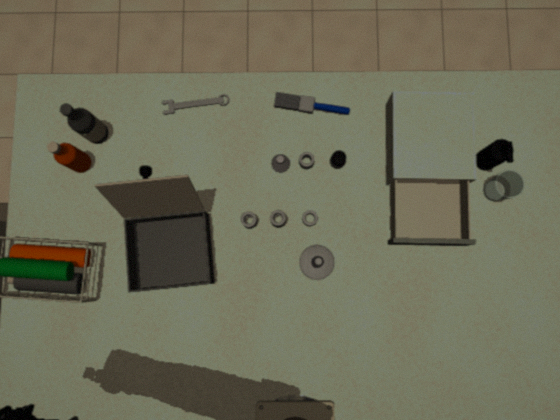

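Side view: sleeves near (263,205), (279,221), (298,249), (351,222); the gauge is at (257,270), the shower head at (334,205) and the jar at (374,243). Top view shows the same sleeves at (250,219), (279,218), (310,218), (307,160). I'll zoom in next.

```bash
cat > h.py <<'E'
import numpy as np,cv2
from workcell import sensors,camera
def ray(c,u,v):
    K,T=c["intrinsics"],c["extrinsics"]
    d=T[:3,:3]@np.linalg.solve(K,[u,v,1.]); return T[:3,3],d
def onz(c,u,v,z):
    o,d=ray(c,u,v); return o+d*(z-o[2])/d[2]
def tri(c1,p1,c2,p2):
    A=np.zeros((3,3));b=np.zeros(3)
    for c,p in((c1,p1),(c2,p2)):
        o,d=ray(c,*p);d=d/np.linalg.norm(d);M=np.eye(3)-np.outer(d,d);A+=M;b+=M@o
    return np.linalg.solve(A,b)
def proj(c,P):
    T=np.linalg.inv(c["extrinsics"]);q=c["intrinsics"]@(T[:3,:3]@np.asarray(P,float)+T[:3,3]);return q[:2]/q[2]
def crop(c,name,x0,y0,w,h,s):
    im=c["pixels"][y0:y0+h,x0:x0+w,::-1]
    im=cv2.resize(im,None,fx=s,fy=s,interpolation=cv2.INTER_CUBIC)
    im=cv2.convertScaleAbs(im,alpha=1.5)
    for i in range(0,w,10):
        cv2.putText(im,str(x0+i),(i*s,8),0,.3,(0,0,255),1) if i%20==0 else 0
        cv2.line(im,(i*s,10),(i*s,16),(0,0,255),1)
    for j in range(0,h,10):
        cv2.putText(im,str(y0+j),(0,j*s+4),0,.3,(0,0,255),1) if j%20==0 else 0
        cv2.line(im,(22,j*s),(28,j*s),(0,0,255),1)
    cv2.imwrite(f"pics/{name}.png",im)
E
python3 - <<'E'
from h import *
s=camera("side");t=camera("top")
crop(s,"s1",230,190,160,110,5);crop(t,"t1",230,140,130,150,4)
E
```

```text
(no output)
```

View pics/s1.png

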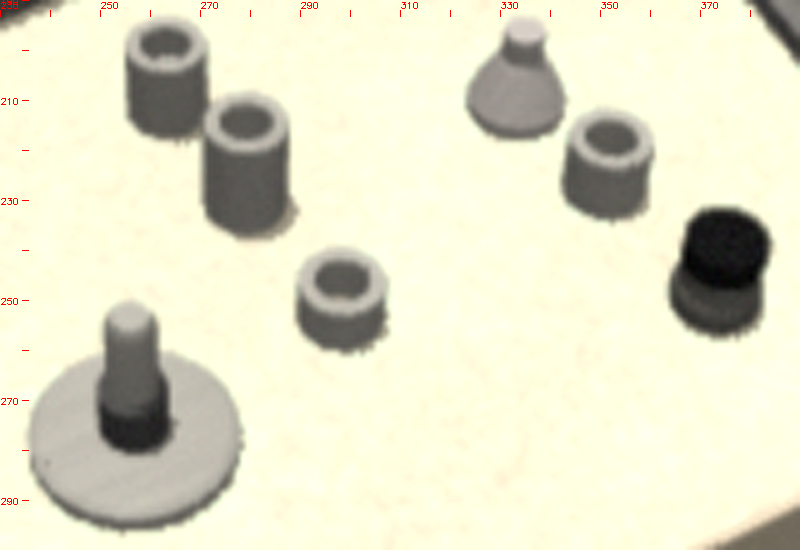

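View pics/t1.png

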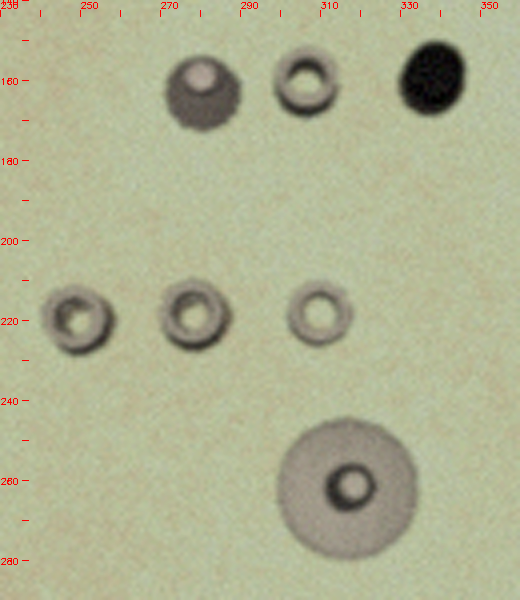

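```bash
cat >> h.py <<'E'
def rim(c,u,v,r=11,lo=None):
    """ellipse fit to bright grey rim near u,v"""
    u0,v0=int(u-r),int(v-r); s=6
    im=cv2.resize(c["pixels"][v0:v0+2*r+1,u0:u0+2*r+1],None,fx=s,fy=s,interpolation=cv2.INTER_CUBIC)
    hsv=cv2.cvtColor(im,cv2.COLOR_RGB2HSV)
    return im,hsv,u0,v0,s
E
python3 - <<'E'
from h import *
s=camera("side");t=camera("top")
print(s["pixels"][246,284:310].tolist())
print(t["pixels"][218,298:324].tolist())
print(t["pixels"][204:234,310].tolist())
S=dict(A=(298,246),B=(350.5,217.5),C=(262.5,198.5),D=(277.5,214),tip=(256,253))
Tt=dict(A=(309,218.5),B=(306.5,160.5),C=(248.5,219.5),D=(277.5,218),tip=(318.5,261.5))
for k in S: print(k,tri(s,S[k],t,Tt[k]).round(4))
E
```

```text
[[173, 167, 145], [173, 167, 146], [173, 171, 149], [171, 171, 150], [168, 167, 145], [142, 141, 126], [134, 131, 123], [131, 127, 120], [117, 114, 108], [69, 67, 64], [60, 59, 56], [61, 59, 56], [61, 60, 56], [61, 60, 56], [61, 59, 56], [60, 58, 55], [58, 56, 54], [58, 57, 54], [60, 58, 55], [76, 75, 70], [123, 119, 113], [133, 130, 121], [133, 131, 121], [141, 143, 127], [169, 174, 152], [172, 177, 153]]
[[123, 127, 105], [124, 127, 104], [119, 124, 100], [111, 114, 92], [102, 99, 82], [102, 98, 85], [91, 89, 78], [88, 84, 71], [103, 105, 87], [121, 125, 104], [119, 125, 104], [122, 127, 106], [126, 132, 112], [121, 128, 106], [122, 126, 105], [108, 116, 97], [94, 93, 78], [90, 86, 78], [96, 93, 85], [87, 85, 71], [100, 104, 86], [123, 123, 102], [124, 121, 103], [122, 122, 100], [123, 126, 101], [124, 126, 103]]
[[123, 129, 106], [121, 125, 102], [128, 131, 109], [123, 128, 105], [125, 130, 113], [119, 122, 105], [109, 109, 94], [105, 99, 90], [91, 88, 78], [60, 60, 52], [85, 87, 68], [113, 117, 97], [117, 125, 102], [121, 127, 104], [126, 132, 112], [127, 128, 107], [120, 123, 97], [123, 124, 101], [108, 101, 86], [103, 98, 86], [100, 97, 85], [76, 73, 66], [85, 85, 67], [116, 118, 95], [123, 124, 102], [127, 131, 106], [122, 126, 105], [124, 126, 104], [124, 127, 104], [119, 127, 102]]
A [ 0.5481 -0.0396  0.0204]
B [ 0.6952 -0.0336  0.0335]
C [0.5424 0.1134 0.0431]
D [0.5437 0.0408 0.0528]
tip [ 0.4364 -0.0588  0.0795]
```

```bash
python3 - <<'E'
from h import *
s=camera("side");t=camera("top")
crop(t,"t2",90,150,140,150,4);crop(t,"t3",370,80,125,175,3)
crop(s,"s2",145,60,130,150,4);crop(s,"s3",310,270,190,150,4)
E
```

```text
(no output)
```

View pics/t2.png

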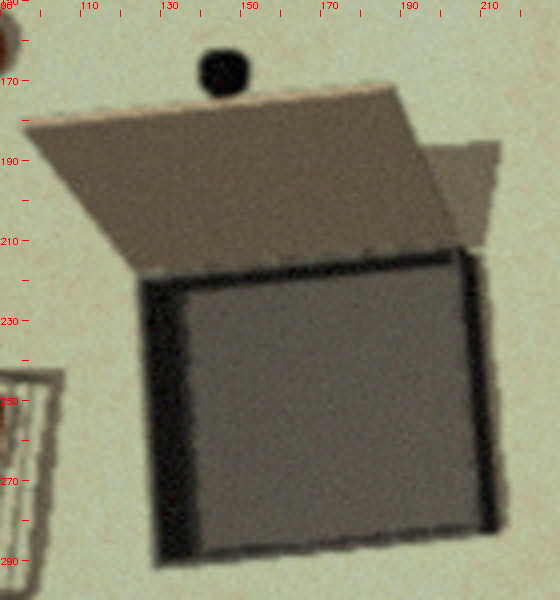

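View pics/t3.png

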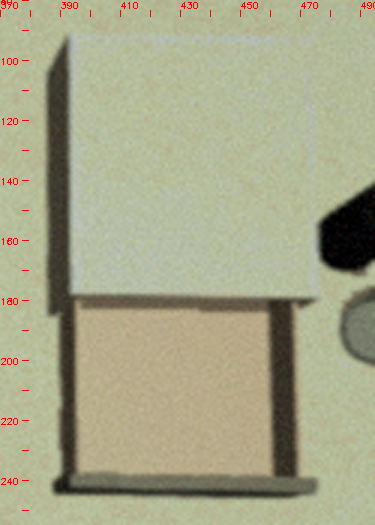

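View pics/s2.png

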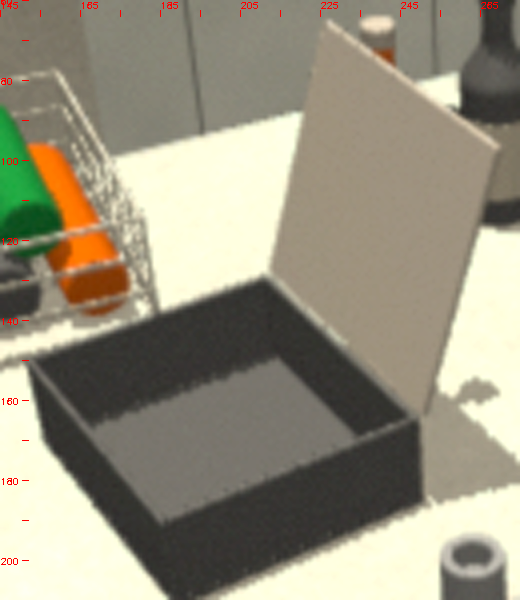

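View pics/s3.png

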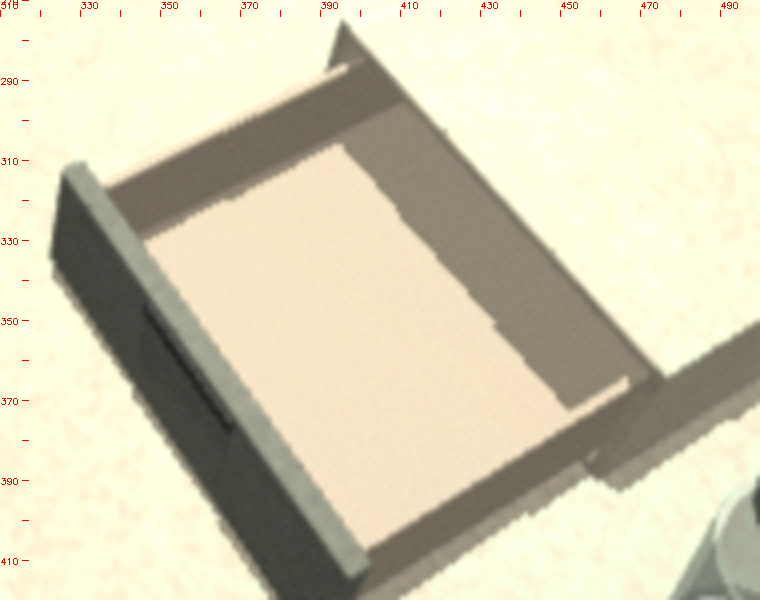

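Top view: box rim corners at (125,220), (204,212), (129,291), (214,283); lid free edge runs (95,181)–(187,171), knob at (146,168). Drawer front runs (388,241)–(472,241) and the organiser front edge (392,179)–(473,179).

```bash
python3 - <<'E'
from h import *
s=camera("side");t=camera("top")
for n,p,z in [("rimBL",(124.5,219.5),.07),("rimBR",(204.5,212),.07),("rimFL",(129,291.5),.07),("rimFR",(214.5,283),.07),
 ("frontL",(389,240.5),.082),("frontR",(472.5,239),.082),("orgL",(392.5,178.5),.094),("orgR",(474,179.5),.094),("flange",(316.5,262),.008)]:
    print(n,onz(t,*p,z).round(4))
print("lidL",tri(s,(224.5,66),t,(95.5,181.5)).round(4),"lidR",tri(s,(267,97),t,(187.5,171)).round(4))
S=dict(A=(298,246),B=(350.5,217.5),C=(262.5,198.5),D=(277.5,214),tip=(256,253),jar=(373.5,240))
Tt=dict(A=(309,218.5),B=(306.5,160.5),C=(248.5,219.5),D=(277.5,218),tip=(318.5,261.5),jar=(338,159))
H=dict(A=.026,B=.036,C=.046,D=.056,tip=.082,jar=.045)
for k in S: print(k,onz(s,*S[k],H[k])[:2].round(4),onz(t,*Tt[k],H[k])[:2].round(4))
print("flange side",onz(s,256,277,.008))
# refined: rim via ellipse fits on masks
def fit(c,u,v,r):
    u0,v0=int(u-r),int(v-r)
    im=c["pixels"][v0:v0+2*r+1,u0:u0+2*r+1].astype(float)
    return im
# side: rim brightness 100..150, bg ~165+, body<90 ; contour of >95 & <153
for k in "ABCD":
    u,v=S[k];r=13;u0,v0=int(u-r),int(v-r);f=8
    im=cv2.resize(s["pixels"][v0:v0+2*r+1,u0:u0+2*r+1],None,fx=f,fy=f,interpolation=cv2.INTER_CUBIC)
    g=im[:,:,0];m=((g<95)*255).astype(np.uint8)   # dark bore
    n,l,st,ce=cv2.connectedComponentsWithStats(m)
    i=l[int((v-v0+.5)*f),int((u-u0+.5)*f)]
    cs,_=cv2.findContours((l==i).astype(np.uint8),0,1)
    e=cv2.fitEllipse(max(cs,key=cv2.contourArea))
    uu,vv=(e[0][0]+.5)/f-.5+u0,(e[0][1]+.5)/f-.5+v0
    print(k,"bore",round(uu,2),round(vv,2),np.round(np.array(e[1])/f,1),onz(s,uu,vv,H[k])[:2].round(4))
E
```

```text
rimBL [0.5413 0.4158 0.07  ]
rimBR [0.5588 0.2192 0.07  ]
rimFL [0.3663 0.3981 0.07  ]
rimFR [0.3859 0.192  0.07  ]
frontL [ 0.4857 -0.2287  0.082 ]
frontR [ 0.4884 -0.4289  0.082 ]
orgL [ 0.635  -0.2393  0.094 ]
orgR [ 0.6314 -0.4356  0.094 ]
flange [ 0.4374 -0.0578  0.008 ]
lidL [0.6013 0.4257 0.2336] lidR [0.6217 0.229  0.2353]
A [ 0.546 -0.044] [ 0.5469 -0.0391]
B [ 0.6929 -0.0353] [ 0.6951 -0.0339]
C [0.5403 0.1107] [0.5426 0.1129]
D [0.5406 0.0384] [0.5448 0.0401]
tip [ 0.4357 -0.0608] [ 0.4361 -0.0586]
jar [ 0.6888 -0.1227] [ 0.6963 -0.1135]
flange side [ 0.43303852 -0.06188323  0.008     ]
A bore 298.03 245.5 [ 7.6 11.2] [ 0.5468 -0.0428]
B bore 351.83 217.2 [ 6.8 10.6] [ 0.6962 -0.036 ]
C bore 262.58 198.15 [ 6.1 10.4] [0.5411 0.1117]
D bore 278.76 213.93 [ 7.1 10.6] [0.5432 0.0373]
```

```bash
cat > go.py <<'E'
import sys,numpy as np
from scipy.spatial.transform import Rotation as R
from workcell import sensors
o=sensors.get_obs();Rm=R.from_quat(o["tool_rot"]).as_matrix();p=o["eef_pos"]
a=[float(v) for v in sys.argv[1:]]
if len(a)>=3: print("shift mm",(Rm.T@(np.array(a[:3])-p)*1e3).round(1))
h=np.degrees(np.arctan2(Rm[1,1],Rm[0,1]));tgt=a[3] if len(a)>3 else 0
print("tool y heading",h.round(2),"turn units",(((h-tgt+90)%180-90)/6).round(2),"tilt",np.degrees(np.arccos(-Rm[2,2])).round(2))
print("t",round(o["clock"],2),"p",p.round(4),"f",o["ft_force"].round(1),"w",round(o["grip_width"],4),"q",o["joint_pos"].round(2))
E
python3 go.py .547 -.041 .2
```

```text
shift mm [-539.5 -400.7  103.9]
tool y heading 75.29 turn units 12.55 tilt 0.01
t 0.5 p [0.127  0.4836 0.3039] f [-1.3 -0.2 -0. ] w 0.0856 q [1.31 0.24 0.   1.34 0.   1.57]
```

```bash
python3 -m inch '[1,-60,-45,0,1.4, 1,-100,-75,0,2.8, 1,-160,-115,0,4.2, 1,-220,-160,0,5.6, 1,-280,-205,0,7, 1,-340,-250,0,8.4, 1,-390,-290,0,9.8, 1,-440,-320,0,11.2]'; python3 go.py .547 -.041 .2
```

```text
clock: 1.3
eef_pos: [0.3797, 0.1711, 0.3043]
tool_rot: [0.658, 0.753, 0.001, 0.0]
ft_force: [1.1, 1.2, -0.0]
grip_width: 0.0858
shift mm [-232.8  137.   104.3]
tool y heading 7.75 turn units 1.29 tilt 0.07
t 1.3 p [0.3797 0.1711 0.3043] f [ 1.1  1.2 -0. ] w 0.0858 q [ 0.42  0.07 -0.19  1.3   0.    1.86]
```

```bash
python3 -m inch '[1,0,0,0,0,1,0,0,0,0,1,0,0,0,0]'; python3 go.py .547 -.041 .2
```

```text
clock: 1.6
eef_pos: [0.3784, 0.1735, 0.3039]
tool_rot: [0.655, 0.756, -0.0, -0.0]
ft_force: [0.1, 0.7, -0.2]
grip_width: 0.0855
shift mm [-236.3  136.5  103.7]
tool y heading 8.18 turn units 1.36 tilt 0.03
t 1.6 p [0.3784 0.1735 0.3039] f [ 0.1  0.7 -0.2] w 0.0855 q [ 0.43  0.07 -0.19  1.3   0.    1.86]
```

```bash
python3 -m inch '[1,-40,25,20,0.5, 1,-80,45,40,1, 1,-120,70,60,1.4, 1,-160,95,80,1.4, 1,-200,120,104,1.4, 1,-236,136,104,1.4, 1,-236,136,104,1.4, 1,-236,136,104,1.4]'; python3 go.py .547 -.041 .2; python3 - <<'E'
from h import *
s=camera("side");t=camera("top")
crop(s,"s4",230,130,160,130,5);crop(t,"t4",260,150,100,110,5)
E
```

```text
clock: 2.4
eef_pos: [0.5467, -0.0401, 0.1993]
tool_rot: [0.708, 0.706, -0.0, -0.001]
ft_force: [-0.7, 1.3, 0.6]
grip_width: 0.085
shift mm [-0.9  0.3 -0.7]
tool y heading -0.2 turn units -0.03 tilt 0.09
t 2.4 p [ 0.5467 -0.0401  0.1993] f [-0.7  1.3  0.6] w 0.085 q [-0.07  0.4  -0.05  1.12  0.    1.5 ]
```

View pics/s4.png

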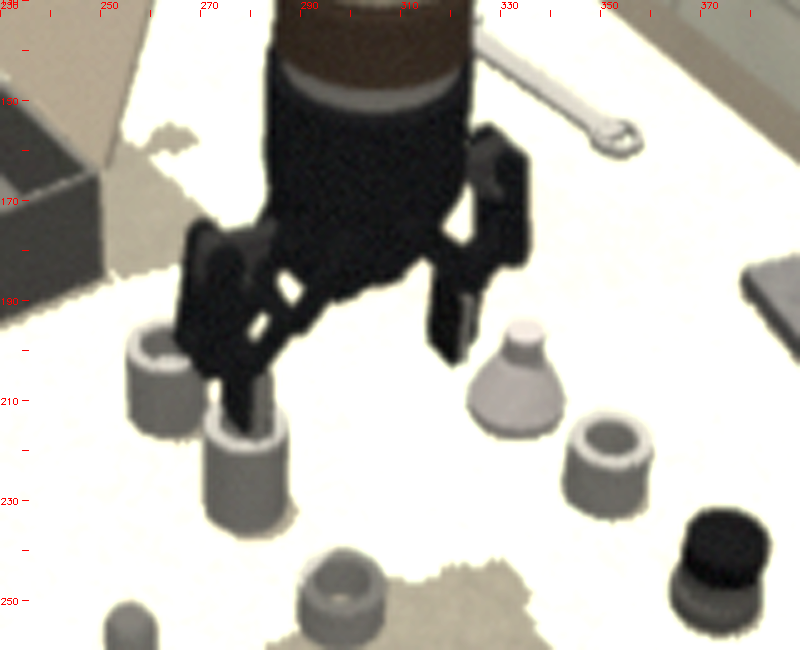

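View pics/t4.png

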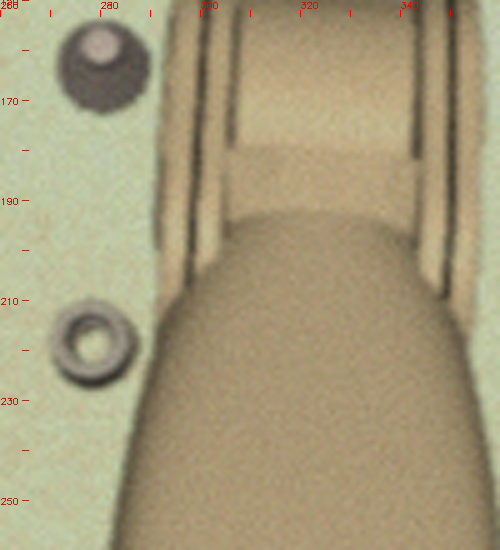

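```bash
python3 - <<'E'
from h import *
s=camera("side")
for z in(.126,.139): 
  for dx in(-.047,0,.047): print(z,dx,proj(s,[.5467+dx,-.0401,z]).round(1))
E
```

```text
0.126 -0.047 [279.2 219.8]
0.126 0 [299.3 211.9]
0.126 0.047 [318.6 204.3]
0.139 -0.047 [279.3 215.1]
0.139 0 [299.5 207.2]
0.139 0.047 [319.  199.7]
```

```bash
python3 -m inch '[1,-1,0,20,0, 1,-1,0,45,0, 1,-1,0,70,0, 1,-1,0,95,0, 1,-1,0,115,0, 1,-1,0,121,0,1,-1,0,121,0]'; python3 go.py .547 -.041 .078;python3 -m inch '[0,0,0,0,0, -0.3,0,0,0,0, -1,0,0,0,0, -1,0,0,0,0,-1,0,0,0,0,-1,0,0,0,0,-1,0,0,0,0,-1,0,0,0,0]'; python3 - <<'E'
from h import *
s=camera("side")
crop(s,"s5",230,130,160,130,5)
E
```

```text
clock: 3.25
eef_pos: [0.5459, -0.0413, 0.0787]
tool_rot: [0.708, 0.706, -0.0, -0.001]
ft_force: [0.3, 0.6, 0.8]
grip_width: 0.0853
shift mm [0.3 1.1 0.7]
tool y heading -0.2 turn units -0.03 tilt 0.09
t 3.25 p [ 0.5459 -0.0413  0.0787] f [0.3 0.6 0.8] w 0.0853 q [-0.08  0.53 -0.2   0.84  0.    1.5 ]
clock: 4.05
eef_pos: [0.5476, -0.0426, 0.0805]
tool_rot: [0.709, 0.705, 0.001, 0.001]
ft_force: [-0.8, 0.5, 5.4]
grip_width: 0.0382
```

View pics/s5.png

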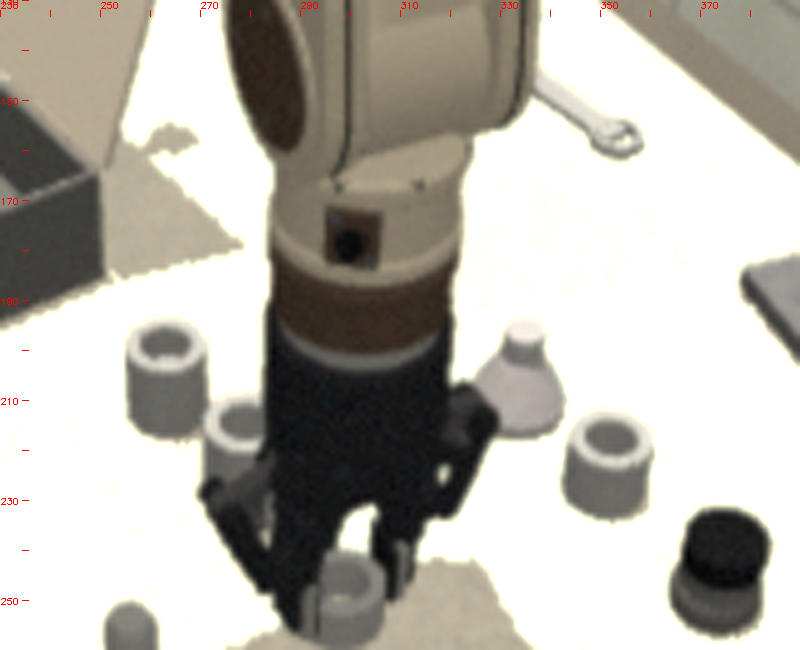

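```bash
python3 -m inch '[-1,0,0,-10,0, -1,0,0,-35,0, -1,0,0,-60,0, -1,0,0,-85,0, -1,0,0,-110,0, -1,0,0,-120,0,-1,0,0,-120,0]'; python3 go.py .436 -.061 .2
```

```text
clock: 4.8
eef_pos: [0.5477, -0.0427, 0.2009]
tool_rot: [0.709, 0.705, 0.001, 0.002]
ft_force: [0.7, 0.4, -1.6]
grip_width: 0.0378
shift mm [ -18.9 -111.6    0.4]
tool y heading -0.32 turn units -0.05 tilt 0.23
t 4.8 p [ 0.5477 -0.0427  0.2009] f [ 0.7  0.4 -1.6] w 0.0378 q [-0.08  0.4  -0.05  1.12 -0.    1.5 ]
```

```bash
python3 -m inch '[-1,-3,-18,0,0, -1,-7,-40,0,0, -1,-11,-65,0,0, -1,-15,-90,0,0, -1,-19,-112,0,0, -1,-19,-112,0,0, -1,-19,-112,0,0, -1,-19,-112,0,0]'; python3 go.py .436 -.061 .175;python3 - <<'E'
from h import *
s=camera("side");t=camera("top")
crop(s,"s6",200,190,130,110,6);crop(t,"t6",260,200,100,110,5)
E
```

```text
clock: 5.6
eef_pos: [0.4352, -0.0609, 0.1985]
tool_rot: [0.709, 0.705, 0.0, 0.0]
ft_force: [0.5, -0.1, -1.0]
grip_width: 0.0379
shift mm [-0.1  0.8 23.5]
tool y heading -0.31 turn units -0.05 tilt 0.01
t 5.6 p [ 0.4352 -0.0609  0.1985] f [ 0.5 -0.1 -1. ] w 0.0379 q [-0.14  0.2  -0.33  1.03  0.    1.44]
```

View pics/s6.png

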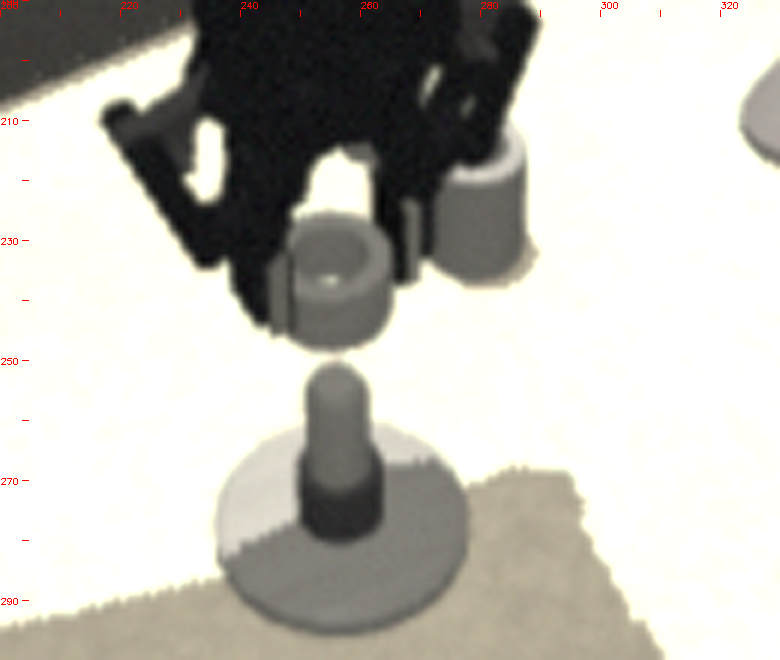

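View pics/t6.png

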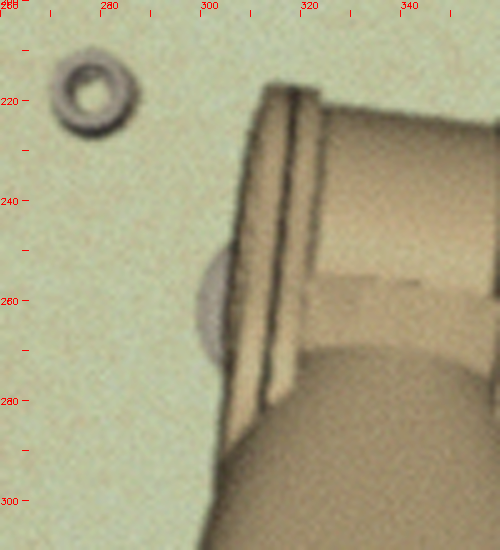

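```bash
python3 - <<'E'
from h import *
s=camera("side");
print(onz(s,255.8,231,.1445),onz(s,255.5,231,.142), onz(s,255.7,252.5,.082), onz(s,256.7,277,.008))
P=sensors.get_obs()["eef_pos"]
for z in(.008,.037,.082,.12,.1445):print(z,proj(s,[.436,-.0605,z]).round(1))
E
```

```text
[ 0.43708521 -0.06093148  0.1445    ] [ 0.43761978 -0.05850923  0.142     ] [ 0.43580516 -0.0594018   0.082     ] [ 0.43431758 -0.06259543  0.008     ]
0.008 [257. 276.]
0.037 [256.6 267.2]
0.082 [256.  252.8]
0.12 [255.5 239.9]
0.1445 [255.2 231.1]
```

```bash
python3 -m inch '[-1,0,0,15,0, -1,0,0,28,0, -1,0,0,36,0, -1,0,0,40,0, -1,0,0,43,0, -1,0,0,43,0]'; python3 go.py .436 -.061 .175;python3 - <<'E'
from h import *
s=camera("side")
crop(s,"s7",200,190,130,110,6)
E
```

```text
clock: 6.35
eef_pos: [0.4351, -0.0608, 0.1559]
tool_rot: [0.709, 0.705, 0.0, 0.0]
ft_force: [0.9, -0.2, -2.3]
grip_width: 0.0378
shift mm [ -0.2   0.9 -19.1]
tool y heading -0.3 turn units -0.05 tilt 0.04
t 6.35 p [ 0.4351 -0.0608  0.1559] f [ 0.9 -0.2 -2.3] w 0.0378 q [-0.14  0.25 -0.4   0.92  0.    1.44]
```

View pics/s7.png

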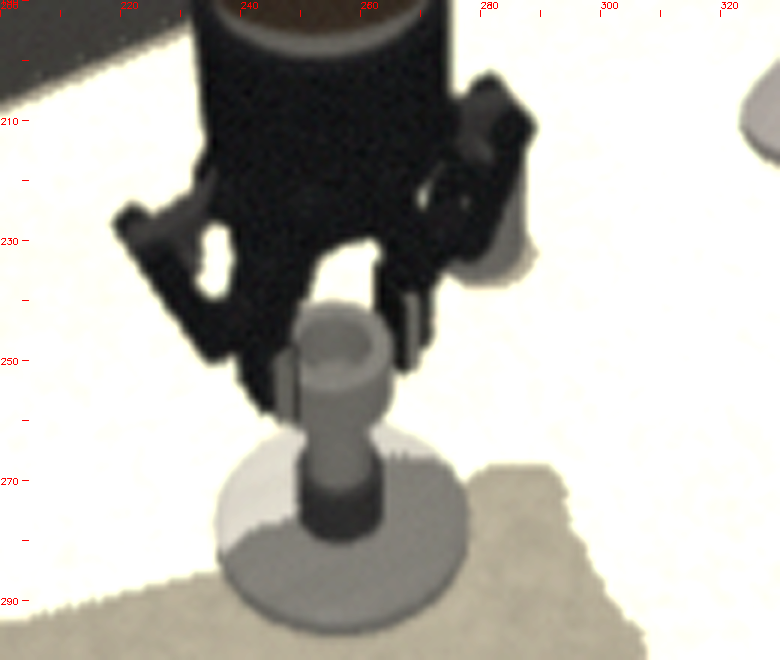

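```bash
python3 -m inch '[-1,0,0,2,0, -1,0,0,4,0, -1,0,0,6,0, -1,0,0,8,0, -1,0,0,10,0, -1,0,0,10,0]'; python3 go.py .436 -.061 .175
```

```text
clock: 7.0
eef_pos: [0.4351, -0.0608, 0.1458]
tool_rot: [0.709, 0.705, 0.001, 0.0]
ft_force: [2.4, 2.8, -1.9]
grip_width: 0.0377
shift mm [ -0.2   1.  -29.2]
tool y heading -0.31 turn units -0.05 tilt 0.06
t 7.0 p [ 0.4351 -0.0608  0.1458] f [ 2.4  2.8 -1.9] w 0.0377 q [-0.14  0.26 -0.41  0.89  0.    1.44]
```

```bash
python3 -m inch '[-1,0.4,0.4,3,0, -1,0.4,0.4,6,0, -1,0.4,0.4,9,0, -1,0.4,0.4,12,0, -1,0.4,0.4,12,0, -1,0.4,0.4,12,0]'; python3 go.py .436 -.061 .117
```

```text
clock: 7.6
eef_pos: [0.4351, -0.0604, 0.1336]
tool_rot: [0.709, 0.705, 0.0, -0.0]
ft_force: [4.2, 2.7, -3.4]
grip_width: 0.0378
shift mm [-0.6  1.  16.6]
tool y heading -0.31 turn units -0.05 tilt 0.02
t 7.6 p [ 0.4351 -0.0604  0.1336] f [ 4.2  2.7 -3.4] w 0.0378 q [-0.14  0.28 -0.43  0.86  0.    1.44]
```

```bash
python3 -m inch '[-1,0.4,0.8,4,0, -1,0.4,0.8,8,0, -1,0.4,0.8,11,0, -1,0.4,0.8,14,0, -1,0.4,0.8,16,0, -1,0.4,0.8,16,0]'; python3 go.py .436 -.061 .117
```

```text
clock: 8.2
eef_pos: [0.4355, -0.0602, 0.1177]
tool_rot: [0.709, 0.705, -0.0, -0.0]
ft_force: [0.5, 0.9, -0.9]
grip_width: 0.0377
shift mm [-0.8  0.5  0.7]
tool y heading -0.32 turn units -0.05 tilt 0.05
t 8.2 p [ 0.4355 -0.0602  0.1177] f [ 0.5  0.9 -0.9] w 0.0377 q [-0.14  0.31 -0.45  0.82 -0.    1.44]
```

Close to the shoulder now. I'll press down gently until contact and hold there.

```bash
python3 -m inch '[-1,0,0,1,0, -1,0,0,2,0, -1,0,0,3,0, -1,0,0,3,0,-1,0,0,3,0,-1,0,0,3,0]'; python3 go.py;python3 - <<'E'
from h import *
s=camera("side")
crop(s,"s8",200,190,130,110,6)
E
```

```text
clock: 8.8
eef_pos: [0.4356, -0.0603, 0.1173]
tool_rot: [0.709, 0.705, 0.0, 0.0]
ft_force: [-8.0, 0.1, 22.2]
grip_width: 0.038
tool y heading -0.32 turn units -0.05 tilt 0.06
t 8.8 p [ 0.4356 -0.0603  0.1173] f [-8.   0.1 22.2] w 0.038 q [-0.14  0.31 -0.45  0.82 -0.    1.44]
```

View pics/s8.png

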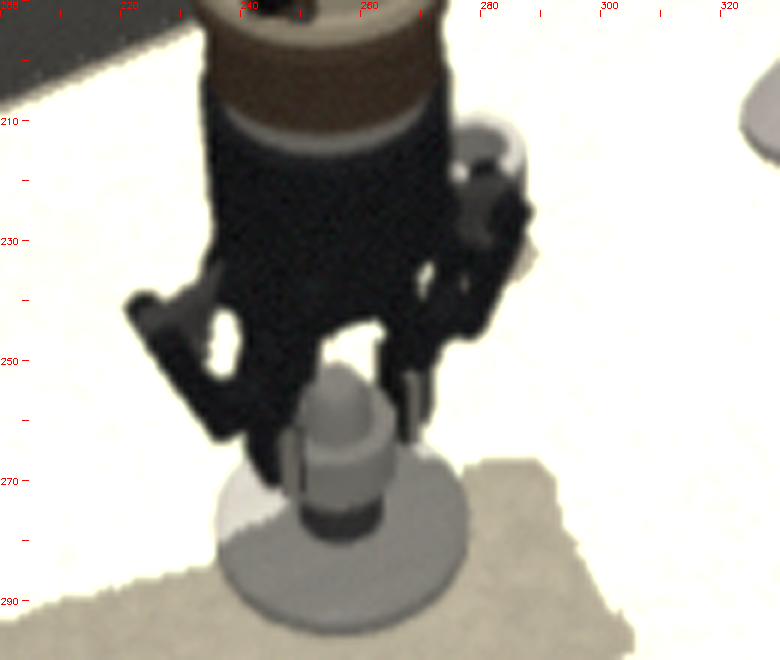

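```bash
python3 -m inch '[-1,0,0,-15,0, -1,0,0,-35,0, -1,0,0,-60,0, -1,0,0,-80,0, -1,0,0,-88,0, -1,0,0,-88,0, -1,0,0,-88,0]'; python3 go.py .4595 .240 .15
```

```text
clock: 9.55
eef_pos: [0.4354, -0.0601, 0.2021]
tool_rot: [0.709, 0.705, -0.0, -0.0]
ft_force: [-0.3, -0.2, -0.8]
grip_width: 0.0379
shift mm [300.2  22.5  52.1]
tool y heading -0.32 turn units -0.05 tilt 0.07
t 9.55 p [ 0.4354 -0.0601  0.2021] f [-0.3 -0.2 -0.8] w 0.0379 q [-0.14  0.2  -0.33  1.05 -0.    1.44]
```

```bash
python3 -m inch '[-1,30,2,0,0, -1,70,5,0,-0.5, -1,115,8,0,-1, -1,160,12,0,-1, -1,205,16,0,-1, -1,250,20,0,-1,-1,285,22.5,0,-1,-1,300,22.5,0,-1]';python3 -m inch '[-1,0,0,10,0,-1,0,0,30,0,-1,0,0,50,0,-1,0,0,50,0]'; python3 go.py .4595 .240 .089;python3 - <<'E'
from h import *
s=camera("side")
crop(s,"s9",140,60,130,150,4)
E
```

```text
clock: 10.35
eef_pos: [0.4594, 0.2424, 0.2011]
tool_rot: [0.67, 0.742, -0.001, -0.001]
ft_force: [-0.9, -0.5, -1.4]
grip_width: 0.0381
clock: 10.75
eef_pos: [0.4573, 0.2368, 0.149]
tool_rot: [0.672, 0.741, -0.004, -0.001]
ft_force: [0.0, -0.4, -0.7]
grip_width: 0.0378
shift mm [ 3.2  3.  60. ]
tool y heading 5.59 turn units 0.93 tilt 0.52
t 10.75 p [0.4573 0.2368 0.149 ] f [ 0.  -0.4 -0.7] w 0.0378 q [ 0.48  0.4  -0.2   0.98 -0.    1.95]
```

View pics/s9.png

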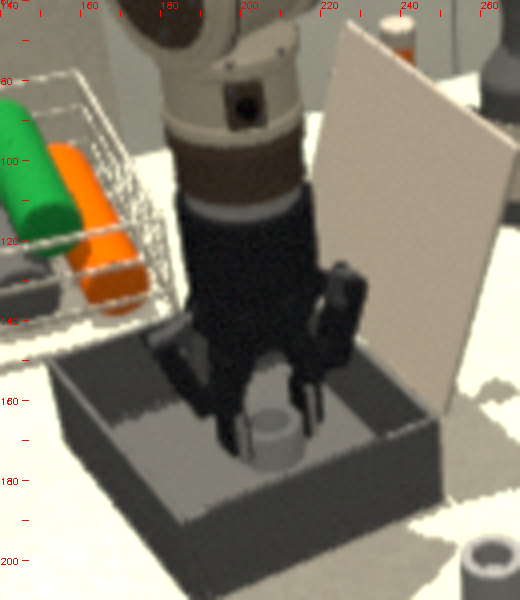

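```bash
python3 -m inch '[-1,3,2,15,0,-1,3,2,35,0,-1,3,2,50,0,-1,3,2,58,0,-1,3,2,61,0,-1,3,2,61,0,-1,3,2,61,0]';python3 go.py; python3 -m inch '[0,0,0,0,0,0.4,0,0,0,0,0.4,0,0,0,0,0.4,0,0,0,0]'; python3 -m inch '[0.4,0,0,-10,0,0.4,0,0,-40,0,0.4,0,0,-80,0,0.4,0,0,-115,0,0.4,0,0,-115,0,0.4,0,0,-115,0]';  python3 go.py .6955 -.035 .2; python3 - <<'E'
from h import *
s=camera("side");t=camera("top")
crop(s,"s10",140,60,130,150,4)
crop(s,"s10b",230,190,160,110,5);crop(t,"t10",230,140,130,150,4)
E
```

```text
clock: 11.5
eef_pos: [0.4623, 0.243, 0.0928]
tool_rot: [0.671, 0.741, 0.001, 0.0]
ft_force: [0.5, -0.4, -0.8]
grip_width: 0.0375
tool y heading 5.67 turn units 0.94 tilt 0.09
t 11.5 p [0.4623 0.243  0.0928] f [ 0.5 -0.4 -0.8] w 0.0375 q [ 0.48  0.47 -0.26  0.84 -0.    1.96]
clock: 11.9
eef_pos: [0.4618, 0.243, 0.0922]
tool_rot: [0.671, 0.741, 0.0, 0.0]
ft_force: [0.0, 0.1, 0.4]
grip_width: 0.0597
clock: 12.5
eef_pos: [0.4622, 0.2432, 0.2085]
tool_rot: [0.671, 0.741, 0.002, 0.001]
ft_force: [-0.5, 0.0, -0.4]
grip_width: 0.0598
shift mm [-300.   204.5    8.8]
tool y heading 5.69 turn units 0.95 tilt 0.19
t 12.5 p [0.4622 0.2432 0.2085] f [-0.5  0.  -0.4] w 0.0598 q [ 0.48  0.34 -0.11  1.11 -0.    1.96]
```

View pics/s10.png

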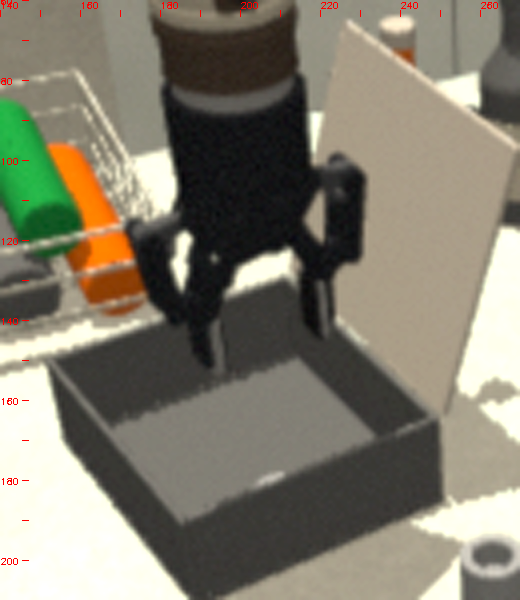

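View pics/s10b.png

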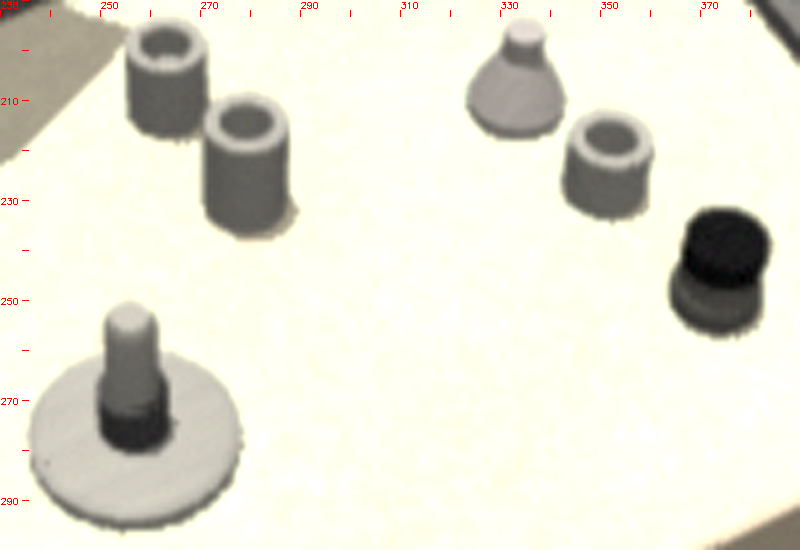

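View pics/t10.png

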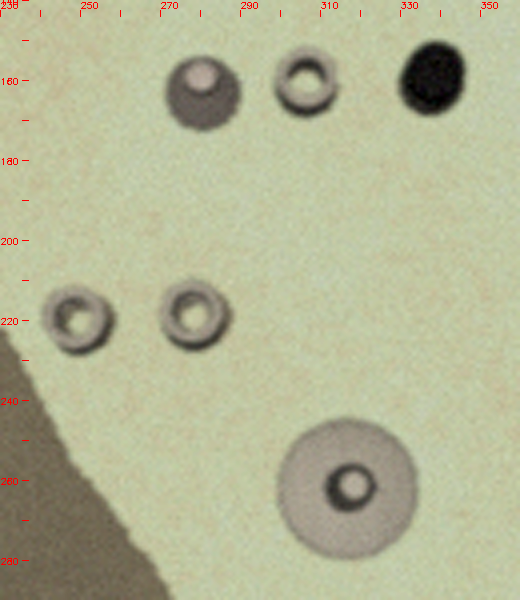

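```bash
python3 -m inch '[0.4,-40,0,0,0,0.4,-85,5,0,0.3,0.4,-130,25,0,0.6,0.4,-175,65,0,0.9,0.4,-220,110,0,0.9,0.4,-260,155,0,0.9,0.4,-290,195,0,0.9,0.4,-300,204,0,0.9]';python3 -m inch '[0.4,0,0,0,0,0.4,0,0,0,0]';  python3 go.py .6955 -.035 .085
```

```text
clock: 13.4
eef_pos: [0.695, -0.0369, 0.2045]
tool_rot: [0.706, 0.709, -0.001, -0.001]
ft_force: [0.7, -0.1, 0.3]
grip_width: 0.0596
clock: 13.6
eef_pos: [0.6938, -0.0364, 0.203]
tool_rot: [0.706, 0.708, -0.002, -0.002]
ft_force: [-1.1, 1.0, -0.2]
grip_width: 0.0598
shift mm [  1.3   2.4 118. ]
tool y heading 0.19 turn units 0.03 tilt 0.35
t 13.6 p [ 0.6938 -0.0364  0.203 ] f [-1.1  1.  -0.2] w 0.0598 q [-0.05  0.69  0.45  1.34  0.    1.52]
```

```bash
python3 -m inch '[0.4,1,2,20,0,0.4,1,2,45,0,0.4,1,2,70,0,0.4,1,2,75,0,0.4,1,2,75,0]';  python3 go.py .6955 -.035 .085; python3 - <<'E'
from h import *
s=camera("side");t=camera("top")
crop(s,"s11",280,150,130,110,5)
E
```

```text
clock: 14.1
eef_pos: [0.6946, -0.0333, 0.1309]
tool_rot: [0.705, 0.709, -0.001, -0.001]
ft_force: [-0.1, -1.1, -0.3]
grip_width: 0.0597
shift mm [-1.7  1.  45.9]
tool y heading 0.36 turn units 0.06 tilt 0.22
t 14.1 p [ 0.6946 -0.0333  0.1309] f [-0.1 -1.1 -0.3] w 0.0597 q [-0.05  0.74  0.35  1.18  0.    1.52]
```

View pics/s11.png

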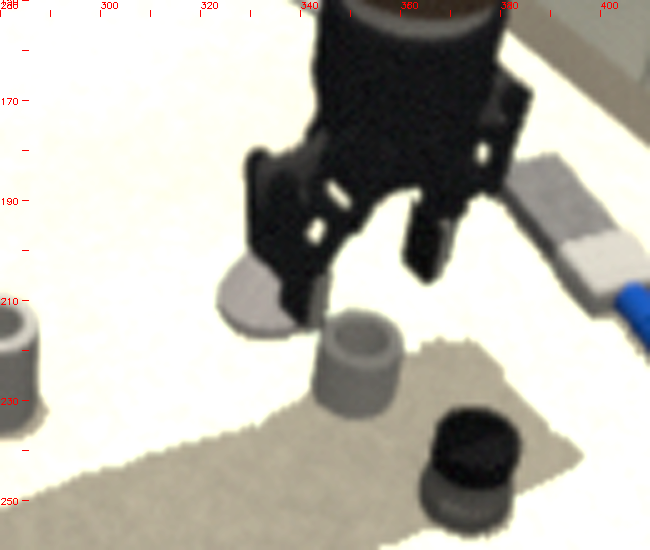

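```bash
python3 -m inch '[0.4,-1.5,1,15,0,0.4,-1.5,1,30,0,0.4,-1.5,1,42,0,0.4,-1.5,1,45,0,0.4,-1.5,1,45,0,0.4,-1.5,1,45,0]';  python3 go.py .6955 -.035 .085; python3 -m inch '[0,0,0,0,0,-1,0,0,0,0,-1,0,0,0,0,-1,0,0,0,0,-1,0,0,0,0]';python3 go.py .6955 -.035 .085;python3 -m inch '[-1,0,0,-10,0,-1,0,0,-30,0,-1,0,0,-60,0,-1,0,0,-90,0,-1,0,0,-115,0,-1,0,0,-115,0,-1,0,0,-115,0]';python3 go.py .4356 -.0603 .2; python3 - <<'E'
from h import *
s=camera("side");t=camera("top")
crop(s,"s12",280,120,130,140,4)
E
```

```text
clock: 14.8
eef_pos: [0.6976, -0.0359, 0.0869]
tool_rot: [0.705, 0.709, 0.0, 0.0]
ft_force: [0.5, -0.1, -0.4]
grip_width: 0.0596
shift mm [ 1.  -2.1  1.9]
tool y heading 0.29 turn units 0.05 tilt 0.01
t 14.8 p [ 0.6976 -0.0359  0.0869] f [ 0.5 -0.1 -0.4] w 0.0596 q [-0.05  0.78  0.3   1.09  0.    1.51]
clock: 15.3
eef_pos: [0.6981, -0.0359, 0.0881]
tool_rot: [0.705, 0.709, 0.001, 0.001]
ft_force: [-0.2, 0.7, 5.7]
grip_width: 0.0378
shift mm [ 0.9 -2.6  3.1]
tool y heading 0.29 turn units 0.05 tilt 0.13
t 15.3 p [ 0.6981 -0.0359  0.0881] f [-0.2  0.7  5.7] w 0.0378 q [-0.05  0.78  0.3   1.09  0.    1.51]
clock: 16.0
eef_pos: [0.6973, -0.0359, 0.2019]
tool_rot: [0.705, 0.709, 0.0, 0.0]
ft_force: [-0.1, 0.3, -1.7]
grip_width: 0.0376
shift mm [ -23.1 -261.8    1.9]
tool y heading 0.29 turn units 0.05 tilt 0.0
t 16.0 p [ 0.6973 -0.0359  0.2019] f [-0.1  0.3 -1.7] w 0.0376 q [-0.05  0.7   0.46  1.33  0.    1.51]
```

View pics/s12.png

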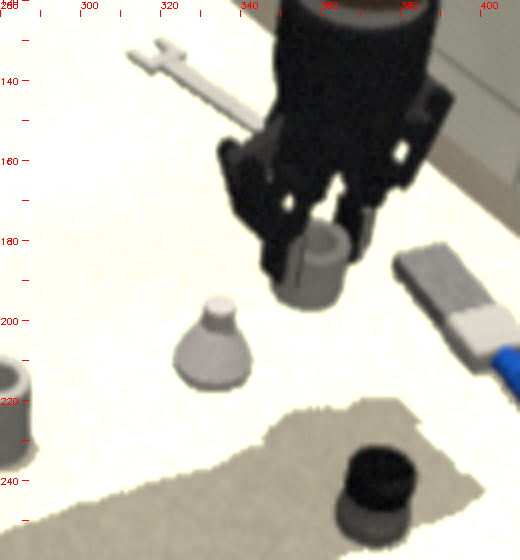

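```bash
python3 -m inch '[-1,-2,-20,0,0,-1,-5,-50,0,0,-1,-9,-90,0,0,-1,-13,-135,0,0,-1,-17,-180,0,0,-1,-21,-220,0,0,-1,-23,-250,0,0,-1,-23,-262,0,0]';python3 -m inch '[-1,0,0,0,0,-1,0,0,5,0,-1,0,0,10,0,-1,0,0,10,0]';  python3 go.py .4356 -.060 .165;python3 - <<'E'
from h import *
s=camera("side")
crop(s,"s13",200,190,130,110,6)
E
```

```text
clock: 16.9
eef_pos: [0.4312, -0.0601, 0.2002]
tool_rot: [0.706, 0.709, -0.002, -0.002]
ft_force: [0.1, 0.8, -0.8]
grip_width: 0.0375
clock: 17.3
eef_pos: [0.4361, -0.0601, 0.1907]
tool_rot: [0.705, 0.709, -0.0, -0.001]
ft_force: [-0.6, -0.7, -1.7]
grip_width: 0.0373
shift mm [ 0.1 -0.4 25.7]
tool y heading 0.31 turn units 0.05 tilt 0.09
t 17.3 p [ 0.4361 -0.0601  0.1907] f [-0.6 -0.7 -1.7] w 0.0373 q [-0.14  0.21 -0.34  1.02  0.    1.43]
```

View pics/s13.png

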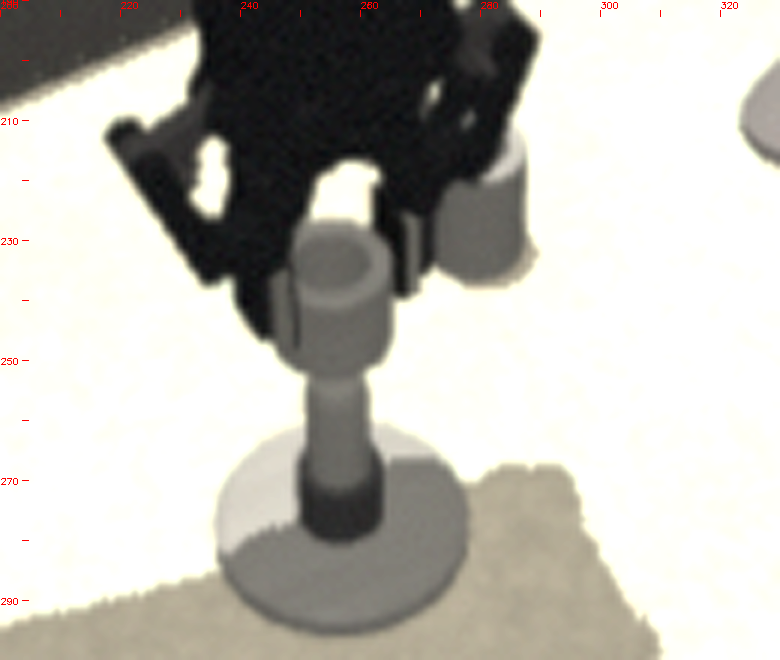

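```bash
python3 -m inch '[-1,0,0,10,0,-1,0,0,18,0,-1,0,0,24,0,-1,0,0,28,0,-1,0,0,32,0,-1,0,0,35,0,-1,0,0,35,0]';  python3 go.py .4356 -.060 .15;python3 -m inch '[-1,0,0,2,0,-1,0,0,4,0,-1,0,0,6,0,-1,0,0,6,0]';  python3 go.py .4356 -.060 .15
```

```text
clock: 18.05
eef_pos: [0.4353, -0.0602, 0.1566]
tool_rot: [0.705, 0.709, -0.0, -0.0]
ft_force: [0.1, 0.4, -0.7]
grip_width: 0.0374
shift mm [0.2 0.3 6.6]
tool y heading 0.29 turn units 0.05 tilt 0.04
t 18.05 p [ 0.4353 -0.0602  0.1566] f [ 0.1  0.4 -0.7] w 0.0374 q [-0.14  0.25 -0.4   0.92  0.    1.43]
clock: 18.45
eef_pos: [0.4354, -0.0602, 0.1507]
tool_rot: [0.705, 0.709, -0.0, -0.0]
ft_force: [-0.2, 0.8, -1.2]
grip_width: 0.0373
shift mm [0.2 0.2 0.7]
tool y heading 0.29 turn units 0.05 tilt 0.02
t 18.45 p [ 0.4354 -0.0602  0.1507] f [-0.2  0.8 -1.2] w 0.0373 q [-0.14  0.26 -0.4   0.91 -0.    1.43]
```

```bash
python3 -m inch '[-1,0,0,3,0,-1,0,0,5,0,-1,0,0,7,0,-1,0,0,7,0]';  python3 go.py .4356 -.060 .125
```

```text
clock: 18.85
eef_pos: [0.4353, -0.0602, 0.1436]
tool_rot: [0.705, 0.709, -0.0, -0.0]
ft_force: [0.2, 0.4, -1.2]
grip_width: 0.0378
shift mm [ 0.2  0.3 18.6]
tool y heading 0.29 turn units 0.05 tilt 0.04
t 18.85 p [ 0.4353 -0.0602  0.1436] f [ 0.2  0.4 -1.2] w 0.0378 q [-0.14  0.27 -0.41  0.89  0.    1.43]
```

```bash
python3 -m inch '[-1,0,0,4,0,-1,0,0,8,0,-1,0,0,12,0,-1,0,0,15,0,-1,0,0,18,0,-1,0,0,20,0,-1,0,0,20,0,-1,0,0,20,0]';  python3 go.py .4356 -.060 .125
```

```text
clock: 19.65
eef_pos: [0.4354, -0.0602, 0.125]
tool_rot: [0.705, 0.709, 0.0, 0.0]
ft_force: [-3.3, 0.1, 9.3]
grip_width: 0.0379
shift mm [ 0.2  0.2 -0. ]
tool y heading 0.29 turn units 0.05 tilt 0.02
t 19.65 p [ 0.4354 -0.0602  0.125 ] f [-3.3  0.1  9.3] w 0.0379 q [-0.14  0.29 -0.44  0.84  0.    1.43]
```

```bash
python3 -m inch '[-1,0,0,1,0,-1,0,0,1,0,-1,0,0,1,0]';  python3 - <<'E'
from h import *
s=camera("side")
crop(s,"s14",200,190,130,110,6)
E
python3 -m inch '[-1,0,0,-15,0, -1,0,0,-35,0, -1,0,0,-60,0, -1,0,0,-80,0, -1,0,0,-88,0, -1,0,0,-88,0, -1,0,0,-88,0]'; python3 go.py .4595 .283 .15
```

```text
clock: 19.95
eef_pos: [0.4354, -0.0602, 0.1249]
tool_rot: [0.705, 0.709, 0.0, 0.0]
ft_force: [-6.6, 0.8, 18.8]
grip_width: 0.0376
clock: 20.7
eef_pos: [0.435, -0.0601, 0.2101]
tool_rot: [0.705, 0.709, -0.0, -0.0]
ft_force: [-0.1, -0.1, -2.6]
grip_width: 0.0377
shift mm [343.   26.3  60.1]
tool y heading 0.29 turn units 0.05 tilt 0.07
t 20.7 p [ 0.435  -0.0601  0.2101] f [-0.1 -0.1 -2.6] w 0.0377 q [-0.14  0.19 -0.32  1.07  0.    1.43]
```

View pics/s14.png

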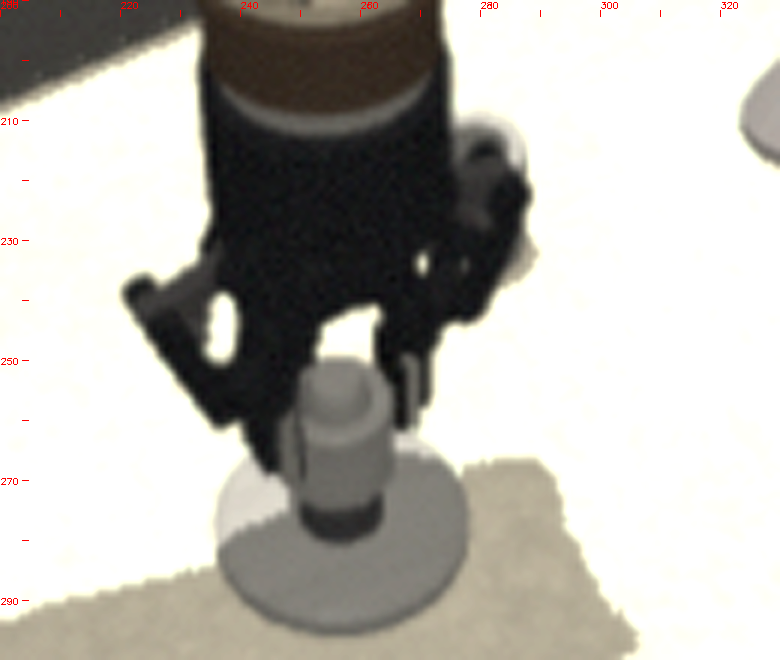

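```bash
python3 - <<'E'
from h import *
t=camera("top")
crop(t,"t15",90,150,140,150,4)
E
```

```text
(no output)
```

View pics/t15.png

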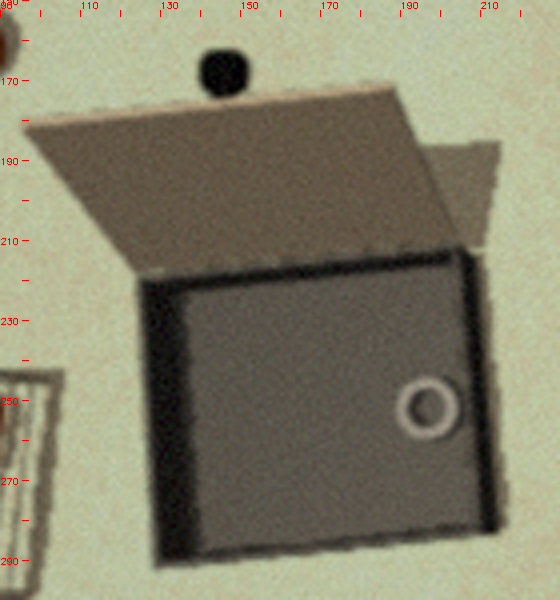

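A is standing upright in the box at about (195,252) in the top view. B went fully home, so it goes in the box next to A.

```bash
python3 -m inch '[-1,25,1,0,0, -1,65,4,0,-0.5, -1,110,8,0,-1, -1,160,12,0,-1, -1,210,16,0,-1, -1,260,20,0,-1,-1,305,22,0,-1,-1,340,22,0,-1]';python3 -m inch '[-1,8,0,10,0,-1,8,0,30,0,-1,8,0,55,0,-1,8,0,55,0,-1,8,0,55,0]'; python3 go.py .457 .290 .094
```

```text
clock: 21.55
eef_pos: [0.4551, 0.2824, 0.2092]
tool_rot: [0.667, 0.745, -0.001, -0.0]
ft_force: [0.9, 0.3, -0.4]
grip_width: 0.0374
clock: 22.05
eef_pos: [0.4542, 0.2867, 0.1547]
tool_rot: [0.668, 0.745, -0.002, -0.0]
ft_force: [0.1, -0.4, -0.1]
grip_width: 0.0376
shift mm [ 3.   3.3 60.7]
tool y heading 6.24 turn units 1.04 tilt 0.21
t 22.05 p [0.4542 0.2867 0.1547] f [ 0.1 -0.4 -0.1] w 0.0376 q [ 0.56  0.43 -0.14  1.01 -0.    2.03]
```

```bash
python3 -m inch '[-1,2,2,15,0,-1,2,2,35,0,-1,2,2,50,0,-1,2,2,56,0,-1,2,2,60,0,-1,2,2,60,0,-1,2,2,60,0]';python3 go.py; python3 -m inch '[0,0,0,0,0,0.4,0,0,0,0,0.4,0,0,0,0,0.4,0,0,0,0]'; python3 -m inch '[0.4,0,0,-10,0,0.4,0,0,-40,0,0.4,0,0,-80,0,0.4,0,0,-110,0,0.4,0,0,-110,0,0.4,0,0,-110,0]';  python3 go.py .542 .1125 .2; python3 - <<'E'
from h import *
s=camera("side");t=camera("top")
crop(s,"s16",140,60,130,150,4)
crop(t,"t16",130,140,230,150,3)
crop(s,"s16b",230,190,160,110,5)
E
```

```text
clock: 22.75
eef_pos: [0.4573, 0.2903, 0.0969]
tool_rot: [0.667, 0.745, 0.001, 0.0]
ft_force: [0.2, -0.9, 0.0]
grip_width: 0.038
tool y heading 6.28 turn units 1.05 tilt 0.1
t 22.75 p [0.4573 0.2903 0.0969] f [ 0.2 -0.9  0. ] w 0.038 q [ 0.57  0.5  -0.2   0.87 -0.    2.03]
clock: 23.15
eef_pos: [0.4569, 0.2902, 0.0962]
tool_rot: [0.667, 0.745, 0.0, 0.0]
ft_force: [-0.5, -0.4, -0.7]
grip_width: 0.0598
clock: 23.75
eef_pos: [0.4571, 0.2903, 0.2073]
tool_rot: [0.667, 0.745, 0.001, 0.0]
ft_force: [-0.4, -0.1, -1.2]
grip_width: 0.0597
shift mm [-186.    64.9    7.2]
tool y heading 6.29 turn units 1.05 tilt 0.15
t 23.75 p [0.4571 0.2903 0.2073] f [-0.4 -0.1 -1.2] w 0.0597 q [ 0.57  0.38 -0.06  1.13 -0.    2.03]
```

View pics/s16.png

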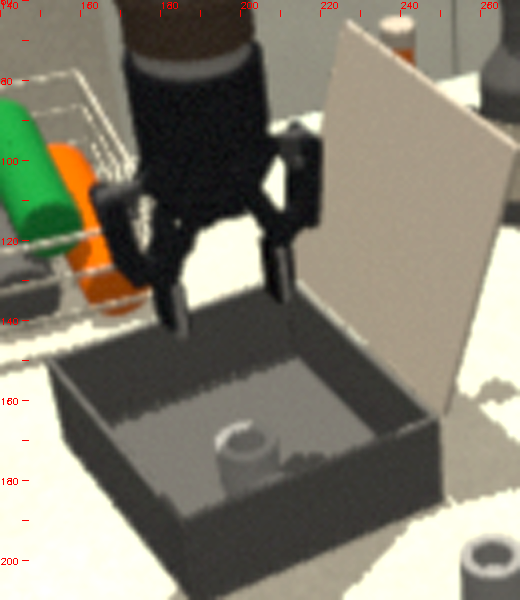

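View pics/s16b.png

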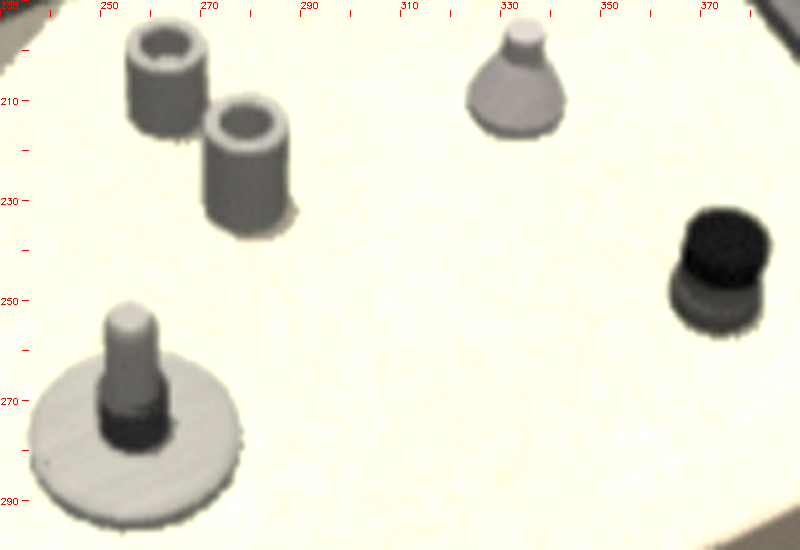

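View pics/t16.png

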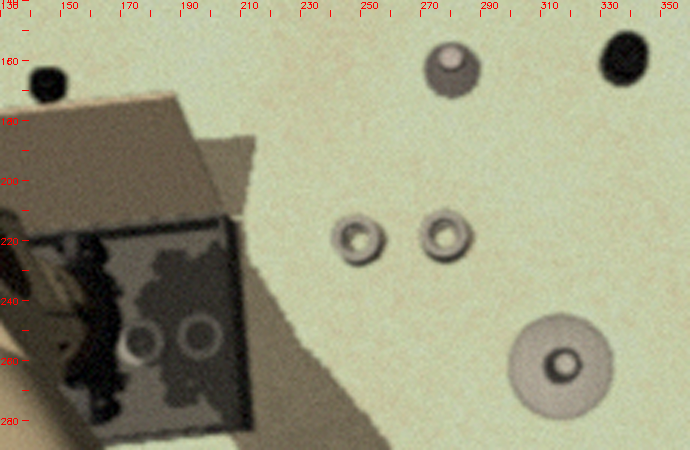

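```bash
python3 -m inch '[0.4,-30,0,0,0,0.4,-70,0,0,0.4,0.4,-115,5,0,0.8,0.4,-155,20,0,1,0.4,-180,45,0,1,0.4,-186,65,0,1,0.4,-186,65,0,1,0.4,-186,65,0,1]';  python3 go.py .542 .112 .12
```

```text
clock: 24.65
eef_pos: [0.5406, 0.112, 0.2042]
tool_rot: [0.706, 0.709, -0.002, -0.001]
ft_force: [-0.5, -0.3, 0.4]
grip_width: 0.0595
shift mm [ 0.   1.7 84.2]
tool y heading 0.26 turn units 0.04 tilt 0.23
t 24.65 p [0.5406 0.112  0.2042] f [-0.5 -0.3  0.4] w 0.0595 q [ 0.2   0.41 -0.03  1.14  0.    1.77]
```

```bash
python3 -m inch '[0.4,0,0.5,20,0,0.4,0,0.5,45,0,0.4,0,0.5,65,0,0.4,0,0.5,65,0,0.4,0,0.5,65,0]';  python3 go.py .542 .112 .095; python3 - <<'E'
from h import *
s=camera("side")
crop(s,"s17",220,150,130,110,5)
E
```

```text
clock: 25.15
eef_pos: [0.5409, 0.1129, 0.1406]
tool_rot: [0.705, 0.709, -0.001, -0.001]
ft_force: [-0.0, 0.6, 0.1]
grip_width: 0.0594
shift mm [-0.9  1.2 45.6]
tool y heading 0.36 turn units 0.06 tilt 0.13
t 25.15 p [0.5409 0.1129 0.1406] f [-0.   0.6  0.1] w 0.0594 q [ 0.21  0.47 -0.12  0.99  0.    1.77]
```

View pics/s17.png

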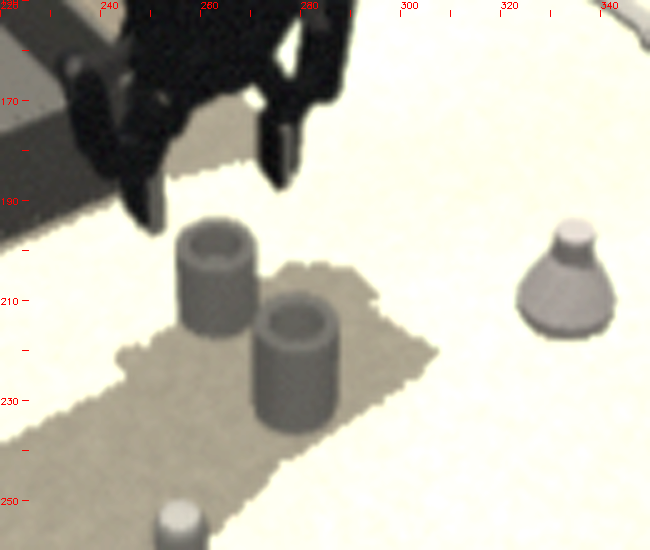

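```bash
python3 -m inch '[0.4,-1,1,15,0,0.4,-1,1,30,0,0.4,-1,1,42,0,0.4,-1,1,45,0,0.4,-1,1,45,0,0.4,-1,1,45,0]';  python3 go.py .542 .112 .095; python3 -m inch '[0,0,0,0,0,-1,0,0,0,0,-1,0,0,0,0,-1,0,0,0,0,-1,0,0,0,0]';python3 -m inch '[-1,0,0,-10,0,-1,0,0,-30,0,-1,0,0,-60,0,-1,0,0,-90,0,-1,0,0,-110,0,-1,0,0,-110,0,-1,0,0,-110,0]';python3 go.py .4356 -.060 .2
```

```text
clock: 25.8
eef_pos: [0.5437, 0.1115, 0.0967]
tool_rot: [0.705, 0.709, 0.001, 0.0]
ft_force: [0.0, 0.1, 0.4]
grip_width: 0.0598
shift mm [ 0.6 -1.7  1.7]
tool y heading 0.29 turn units 0.05 tilt 0.08
t 25.8 p [0.5437 0.1115 0.0967] f [0.  0.1 0.4] w 0.0598 q [ 0.2   0.52 -0.16  0.89  0.    1.77]
clock: 26.3
eef_pos: [0.544, 0.1115, 0.0971]
tool_rot: [0.705, 0.709, 0.001, 0.001]
ft_force: [-1.2, -0.5, 5.9]
grip_width: 0.0378
clock: 27.0
eef_pos: [0.543, 0.1112, 0.2057]
tool_rot: [0.705, 0.709, -0.0, 0.0]
ft_force: [-1.0, -0.1, -1.5]
grip_width: 0.0378
shift mm [-170.7 -108.2    5.7]
tool y heading 0.29 turn units 0.05 tilt 0.0
t 27.0 p [0.543  0.1112 0.2057] f [-1.  -0.1 -1.5] w 0.0378 q [ 0.2   0.41 -0.02  1.14 -0.    1.77]
```

```bash
python3 -m inch '[-1,-15,-10,0,0,-1,-45,-30,0,0,-1,-85,-55,0,0,-1,-125,-80,0,0,-1,-155,-100,0,0,-1,-171,-108,0,0,-1,-171,-108,0,0,-1,-171,-108,0,0]';  python3 go.py .4356 -.0598 .18;python3 - <<'E'
from h import *
s=camera("side")
crop(s,"s18",200,190,130,110,6)
E
```

```text
clock: 27.8
eef_pos: [0.4354, -0.0602, 0.2048]
tool_rot: [0.706, 0.709, -0.0, -0.001]
ft_force: [-0.6, 1.0, -0.7]
grip_width: 0.0381
shift mm [ 0.4  0.2 24.8]
tool y heading 0.23 turn units 0.04 tilt 0.13
t 27.8 p [ 0.4354 -0.0602  0.2048] f [-0.6  1.  -0.7] w 0.0381 q [-0.14  0.2  -0.32  1.05  0.    1.43]
```

View pics/s18.png

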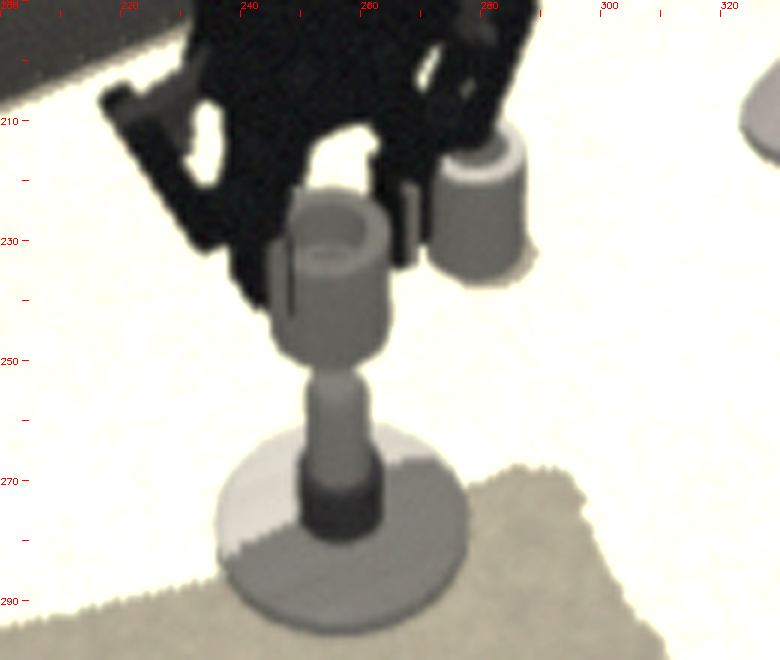

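```bash
python3 -m inch '[-1,0.4,0,10,0,-1,0.4,0,20,0,-1,0.4,0,28,0,-1,0.4,0,34,0,-1,0.4,0,40,0,-1,0.4,0,43,0,-1,0.4,0,43,0]';  python3 go.py .4356 -.0598 .156;python3 -m inch '[-1,0,0,2,0,-1,0,0,4,0,-1,0,0,5,0,-1,0,0,5,0]';  python3 go.py .4356 -.0598 .152
```

```text
clock: 28.55
eef_pos: [0.4358, -0.0598, 0.1624]
tool_rot: [0.705, 0.709, -0.0, -0.0]
ft_force: [0.3, -0.2, -1.2]
grip_width: 0.0379
shift mm [-0.  -0.2  6.4]
tool y heading 0.29 turn units 0.05 tilt 0.05
t 28.55 p [ 0.4358 -0.0598  0.1624] f [ 0.3 -0.2 -1.2] w 0.0379 q [-0.14  0.24 -0.39  0.94 -0.    1.43]
clock: 28.95
eef_pos: [0.436, -0.0599, 0.1579]
tool_rot: [0.705, 0.709, -0.0, -0.0]
ft_force: [0.4, -0.3, 0.1]
grip_width: 0.0381
shift mm [ 0.1 -0.4  5.9]
tool y heading 0.28 turn units 0.05 tilt 0.0
t 28.95 p [ 0.436  -0.0599  0.1579] f [ 0.4 -0.3  0.1] w 0.0381 q [-0.14  0.25 -0.39  0.93 -0.    1.43]
```

```bash
python3 -m inch '[-1,0,0,1,0,-1,0,0,2,0,-1,0,0,3,0,-1,0,0,3,0,-1,0,0,3,0]';  python3 go.py .4356 -.0598 .152
```

```text
clock: 29.45
eef_pos: [0.4363, -0.0601, 0.1559]
tool_rot: [0.705, 0.709, 0.0, 0.001]
ft_force: [-1.3, -0.7, 6.6]
grip_width: 0.0377
shift mm [ 0.3 -0.7  3.9]
tool y heading 0.28 turn units 0.05 tilt 0.08
t 29.45 p [ 0.4363 -0.0601  0.1559] f [-1.3 -0.7  6.6] w 0.0377 q [-0.14  0.25 -0.4   0.92 -0.    1.43]
```

```bash
python3 -m inch '[-1,0,0,1,0,-1,0,0,1.5,0,-1,0,0,1.5,0,-1,0,0,1.5,0,-1,0,0,1.5,0]';  python3 go.py .4356 -.0598 .152;python3 - <<'E'
from h import *
s=camera("side")
crop(s,"s19",200,190,130,110,6)
E
```

```text
clock: 29.95
eef_pos: [0.4363, -0.0601, 0.1556]
tool_rot: [0.705, 0.709, 0.0, 0.001]
ft_force: [-5.8, -1.3, 17.0]
grip_width: 0.0378
shift mm [ 0.3 -0.8  3.6]
tool y heading 0.28 turn units 0.05 tilt 0.12
t 29.95 p [ 0.4363 -0.0601  0.1556] f [-5.8 -1.3 17. ] w 0.0378 q [-0.14  0.25 -0.4   0.92 -0.    1.43]
```

View pics/s19.png

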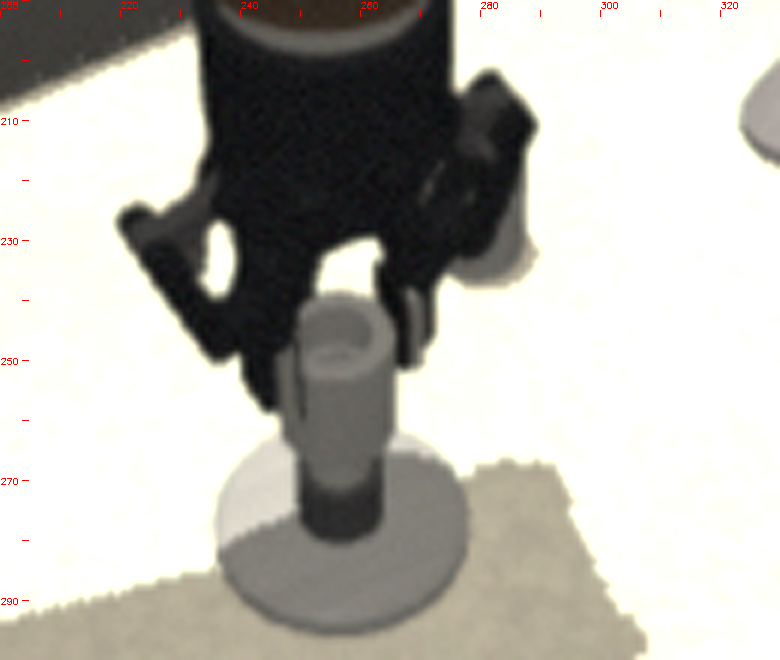

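```bash
python3 -m inch '[-1,0,0,-10,0, -1,0,0,-25,0, -1,0,0,-40,0, -1,0,0,-52,0, -1,0,0,-55,0, -1,0,0,-55,0]'; python3 go.py .557 -.29 .2
```

```text
clock: 30.6
eef_pos: [0.4363, -0.0598, 0.2087]
tool_rot: [0.705, 0.709, 0.0, 0.0]
ft_force: [0.3, -0.2, -0.7]
grip_width: 0.038
shift mm [-230.8  119.5    8.8]
tool y heading 0.29 turn units 0.05 tilt 0.06
t 30.6 p [ 0.4363 -0.0598  0.2087] f [ 0.3 -0.2 -0.7] w 0.038 q [-0.14  0.19 -0.32  1.06  0.    1.43]
```

```bash
python3 -m inch '[-1,-25,12,0,0,-1,-60,30,0,0,-1,-100,52,0,0,-1,-140,73,0,0,-1,-180,94,0,0,-1,-212,110,0,0,-1,-231,119,0,0,-1,-231,119,0,0]';python3 -m inch '[-1,0,0,10,0,-1,0,0,30,0,-1,0,0,50,0,-1,0,0,60,0,-1,0,0,60,0]';python3 go.py .557 -.29 .113; python3 - <<'E'
from h import *
s=camera("side")
crop(s,"s20",310,220,190,150,4)
E
```

```text
clock: 31.4
eef_pos: [0.5565, -0.2928, 0.2062]
tool_rot: [0.706, 0.708, -0.0, -0.001]
ft_force: [-0.2, 0.2, -1.3]
grip_width: 0.0375
clock: 31.9
eef_pos: [0.5545, -0.2885, 0.1458]
tool_rot: [0.705, 0.709, -0.001, -0.003]
ft_force: [-0.2, 0.0, -1.3]
grip_width: 0.0378
shift mm [-1.6  2.6 32.8]
tool y heading 0.35 turn units 0.06 tilt 0.32
t 31.9 p [ 0.5545 -0.2885  0.1458] f [-0.2  0.  -1.3] w 0.0378 q [-0.48  0.59  0.12  1.1   0.    1.08]
```

View pics/s20.png

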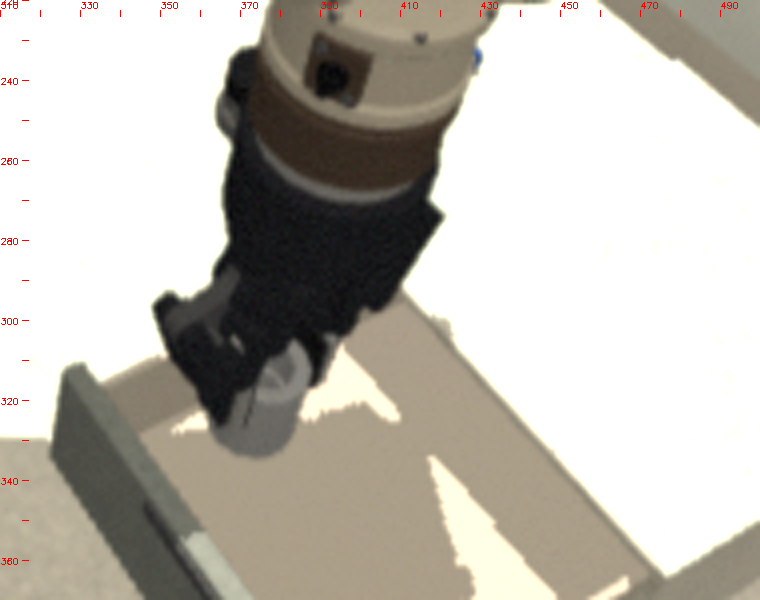

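```bash
python3 -m inch '[-1,-1,1,10,0,-1,-1,1,20,0,-1,-1,1,27,0,-1,-1,1,31,0,-1,-1,1,31,0,-1,-1,1,31,0]';python3 go.py .557 -.29 .111
```

```text
clock: 32.55
eef_pos: [0.5573, -0.2913, 0.1174]
tool_rot: [0.705, 0.709, 0.0, 0.0]
ft_force: [-0.3, 0.4, -0.2]
grip_width: 0.0378
shift mm [ 1.3 -0.2  6.4]
tool y heading 0.28 turn units 0.05 tilt 0.0
t 32.55 p [ 0.5573 -0.2913  0.1174] f [-0.3  0.4 -0.2] w 0.0378 q [-0.48  0.62  0.09  1.04 -0.    1.08]
```

```bash
python3 -m inch '[-1,0,0,3,0,-1,0,0,6,0,-1,0,0,6,0]';python3 go.py; python3 -m inch '[0,0,0,0,0,0.4,0,0,0,0,0.4,0,0,0,0,0.4,0,0,0,0]'; python3 -m inch '[0.4,0,0,-10,0,0.4,0,0,-40,0,0.4,0,0,-75,0,0.4,0,0,-95,0,0.4,0,0,-95,0,0.4,0,0,-95,0]';  python3 go.py .544 .0385 .2; python3 - <<'E'
from h import *
s=camera("side");t=camera("top")
crop(s,"s21",230,190,190,150,4)
crop(t,"t21",230,140,250,120,3)
E
```

```text
clock: 32.85
eef_pos: [0.557, -0.2911, 0.111]
tool_rot: [0.705, 0.709, -0.0, -0.0]
ft_force: [1.0, -0.3, -0.3]
grip_width: 0.0374
tool y heading 0.29 turn units 0.05 tilt 0.04
t 32.85 p [ 0.557  -0.2911  0.111 ] f [ 1.  -0.3 -0.3] w 0.0374 q [-0.48  0.63  0.08  1.03 -0.    1.08]
clock: 33.25
eef_pos: [0.5573, -0.2913, 0.1117]
tool_rot: [0.705, 0.709, 0.0, 0.0]
ft_force: [-0.2, -0.2, -0.3]
grip_width: 0.0601
clock: 33.85
eef_pos: [0.5574, -0.2914, 0.2073]
tool_rot: [0.705, 0.709, 0.0, 0.001]
ft_force: [-0.3, 0.5, -0.7]
grip_width: 0.0598
shift mm [329.9 -11.8   7. ]
tool y heading 0.29 turn units 0.05 tilt 0.1
t 33.85 p [ 0.5574 -0.2914  0.2073] f [-0.3  0.5 -0.7] w 0.0598 q [-0.48  0.55  0.21  1.23 -0.    1.08]
```

View pics/s21.png

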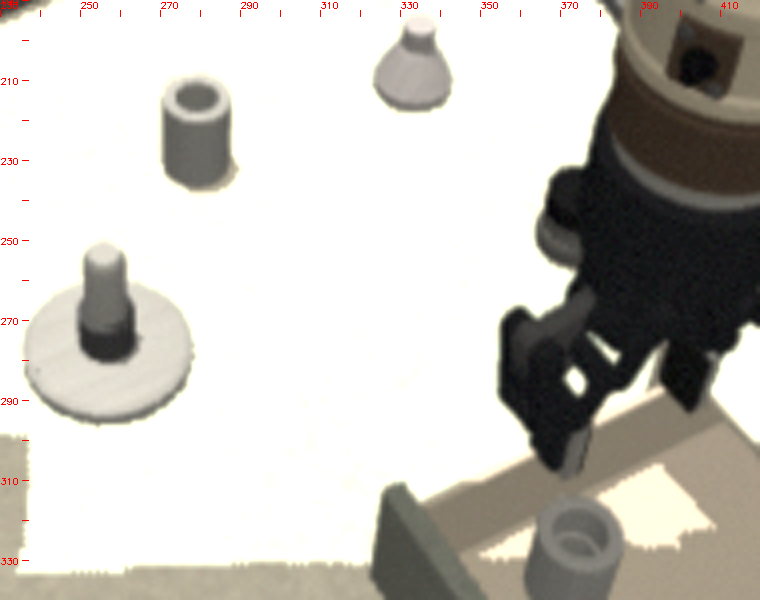

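View pics/t21.png

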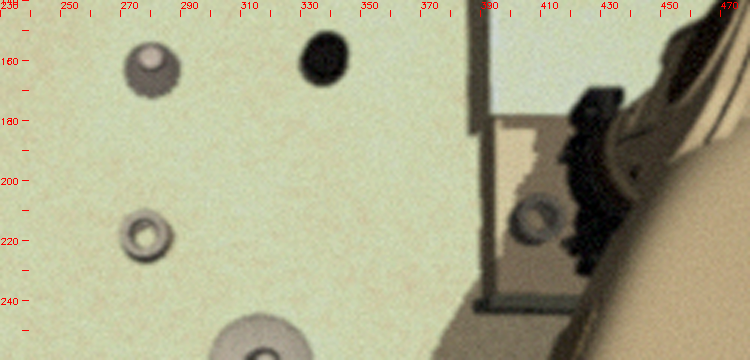

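```bash
python3 -m inch '[0.4,35,-1,0,0,0.4,80,-3,0,0,0.4,130,-5,0,0,0.4,180,-7,0,0,0.4,230,-9,0,0,0.4,275,-11,0,0,0.4,310,-12,0,0,0.4,330,-12,0,0]';  python3 -m inch '[0.4,0,0,0,0,0.4,0,0,25,0,0.4,0,0,50,0,0.4,0,0,60,0,0.4,0,0,60,0]'; python3 go.py .544 .0388 .1; python3 - <<'E'
from h import *
s=camera("side")
crop(s,"s22",220,150,130,110,5)
E
```

```text
clock: 34.75
eef_pos: [0.5422, 0.0416, 0.2049]
tool_rot: [0.704, 0.71, -0.001, -0.001]
ft_force: [0.7, -0.2, 0.2]
grip_width: 0.0596
clock: 35.25
eef_pos: [0.5419, 0.0378, 0.1441]
tool_rot: [0.706, 0.708, -0.002, -0.002]
ft_force: [0.0, -0.0, 0.1]
grip_width: 0.0599
shift mm [ 1.   2.4 44. ]
tool y heading 0.22 turn units 0.04 tilt 0.32
t 35.25 p [0.5419 0.0378 0.1441] f [ 0.  -0.   0.1] w 0.0599 q [ 0.07  0.45 -0.13  0.99 -0.    1.64]
```

View pics/s22.png

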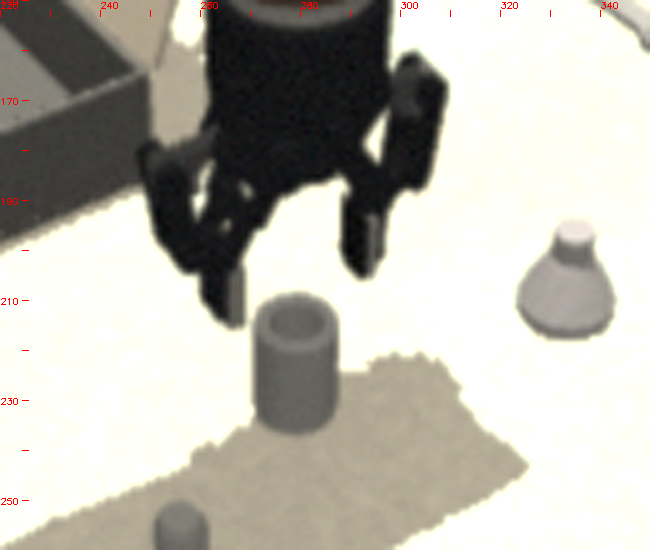

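```bash
python3 -m inch '[0.4,0.5,1,15,0,0.4,0.5,1,30,0,0.4,0.5,1,38,0,0.4,0.5,1,41,0,0.4,0.5,1,41,0,0.4,0.5,1,41,0]';  python3 go.py .544 .0388 .1; python3 -m inch '[0,0,0,0,0,-1,0,0,0,0,-1,0,0,0,0,-1,0,0,0,0,-1,0,0,0,0]';python3 -m inch '[-1,0,0,-10,0,-1,0,0,-30,0,-1,0,0,-60,0,-1,0,0,-90,0,-1,0,0,-112,0,-1,0,0,-112,0,-1,0,0,-112,0]';python3 go.py .4356 -.060 .215
```

```text
clock: 35.9
eef_pos: [0.5451, 0.0392, 0.1062]
tool_rot: [0.705, 0.709, 0.001, 0.0]
ft_force: [-0.4, -0.3, 0.6]
grip_width: 0.0598
shift mm [-0.3 -1.1  6.2]
tool y heading 0.28 turn units 0.05 tilt 0.08
t 35.9 p [0.5451 0.0392 0.1062] f [-0.4 -0.3  0.6] w 0.0598 q [ 0.07  0.49 -0.17  0.9  -0.    1.64]
clock: 36.4
eef_pos: [0.5451, 0.0393, 0.1066]
tool_rot: [0.705, 0.709, 0.001, 0.001]
ft_force: [-2.3, -0.2, 5.6]
grip_width: 0.0384
clock: 37.1
eef_pos: [0.5444, 0.0392, 0.2172]
tool_rot: [0.705, 0.709, 0.0, 0.0]
ft_force: [-0.2, -0.2, -2.1]
grip_width: 0.0386
shift mm [ -98.7 -109.3    2.2]
tool y heading 0.29 turn units 0.05 tilt 0.01
t 37.1 p [0.5444 0.0392 0.2172] f [-0.2 -0.2 -2.1] w 0.0386 q [ 0.07  0.38 -0.03  1.16  0.    1.64]
```

```bash
python3 -m inch '[-1,-12,-13,0,0,-1,-30,-33,0,0,-1,-52,-58,0,0,-1,-75,-83,0,0,-1,-92,-102,0,0,-1,-98.4,-109,0,0,-1,-98.4,-109,0,0,-1,-98.4,-109,0,0]';  python3 go.py .4356 -.0594 .19;python3 - <<'E'
from h import *
s=camera("side")
crop(s,"s23",200,190,130,110,6)
E
```

```text
clock: 37.9
eef_pos: [0.4365, -0.0595, 0.2169]
tool_rot: [0.705, 0.709, 0.0, -0.0]
ft_force: [0.5, -0.2, -1.2]
grip_width: 0.038
shift mm [ 0.  -0.9 26.9]
tool y heading 0.29 turn units 0.05 tilt 0.04
t 37.9 p [ 0.4365 -0.0595  0.2169] f [ 0.5 -0.2 -1.2] w 0.038 q [-0.14  0.19 -0.3   1.08  0.    1.43]
```

View pics/s23.png

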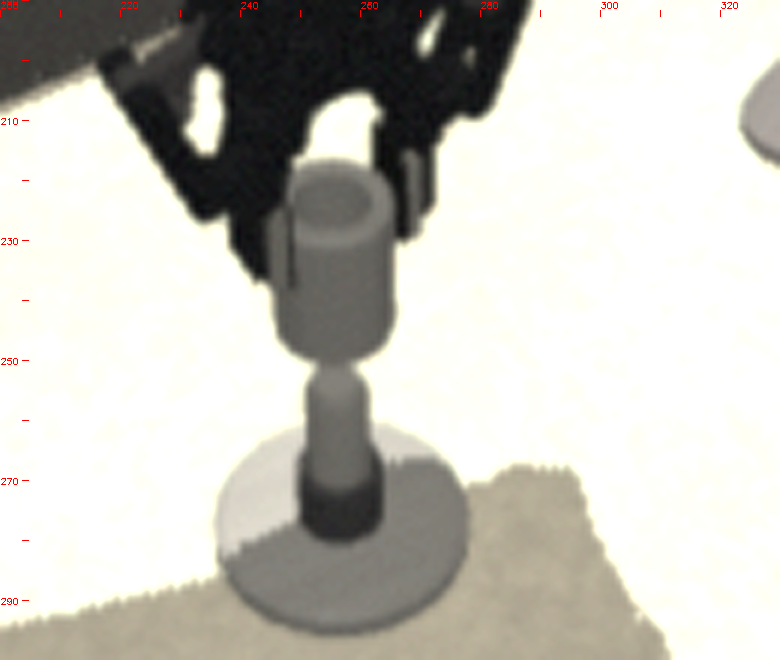

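D lines up with the pin (pin column 256, bore centre about 255.5). I'll lower it to just above the hang-up height.

```bash
python3 -m inch '[-1,0,-0.8,10,0,-1,0,-0.8,20,0,-1,0,-0.8,28,0,-1,0,-0.8,35,0,-1,0,-0.8,42,0,-1,0,-0.8,48,0,-1,0,-0.8,50,0,-1,0,-0.8,50,0]';  python3 go.py .4356 -.0594 .16;python3 -m inch '[-1,0,0,2,0,-1,0,0,4,0,-1,0,0,6,0,-1,0,0,8,0,-1,0,0,8,0]';  python3 go.py .4356 -.0594 .1436
```

```text
clock: 38.75
eef_pos: [0.4352, -0.0597, 0.1672]
tool_rot: [0.705, 0.709, 0.0, -0.0]
ft_force: [0.9, 0.6, -2.8]
grip_width: 0.0382
shift mm [0.3 0.4 7.2]
tool y heading 0.29 turn units 0.05 tilt 0.03
t 38.75 p [ 0.4352 -0.0597  0.1672] f [ 0.9  0.6 -2.8] w 0.0382 q [-0.14  0.24 -0.38  0.95  0.    1.43]
clock: 39.25
eef_pos: [0.4361, -0.0593, 0.1603]
tool_rot: [0.705, 0.709, 0.001, 0.0]
ft_force: [1.0, 3.0, 4.7]
grip_width: 0.0379
shift mm [-0.1 -0.5 16.7]
tool y heading 0.31 turn units 0.05 tilt 0.16
t 39.25 p [ 0.4361 -0.0593  0.1603] f [1.  3.  4.7] w 0.0379 q [-0.14  0.25 -0.39  0.93  0.    1.43]
```

```bash
python3 -m inch '[-1,0,0,1,0,-1,0,0,2,0,-1,0,0,2,0,-1,0,0,2,0,-1,0,0,2,0]';  python3 go.py .4356 -.0594 .1436;python3 - <<'E'
from h import *
s=camera("side")
crop(s,"s24",200,190,130,110,6)
E
```

```text
clock: 39.75
eef_pos: [0.4361, -0.0593, 0.1599]
tool_rot: [0.705, 0.709, 0.002, 0.001]
ft_force: [-4.1, 2.5, 18.5]
grip_width: 0.0386
shift mm [-0.1 -0.6 16.3]
tool y heading 0.31 turn units 0.05 tilt 0.21
t 39.75 p [ 0.4361 -0.0593  0.1599] f [-4.1  2.5 18.5] w 0.0386 q [-0.14  0.25 -0.39  0.93  0.    1.43]
```

View pics/s24.png

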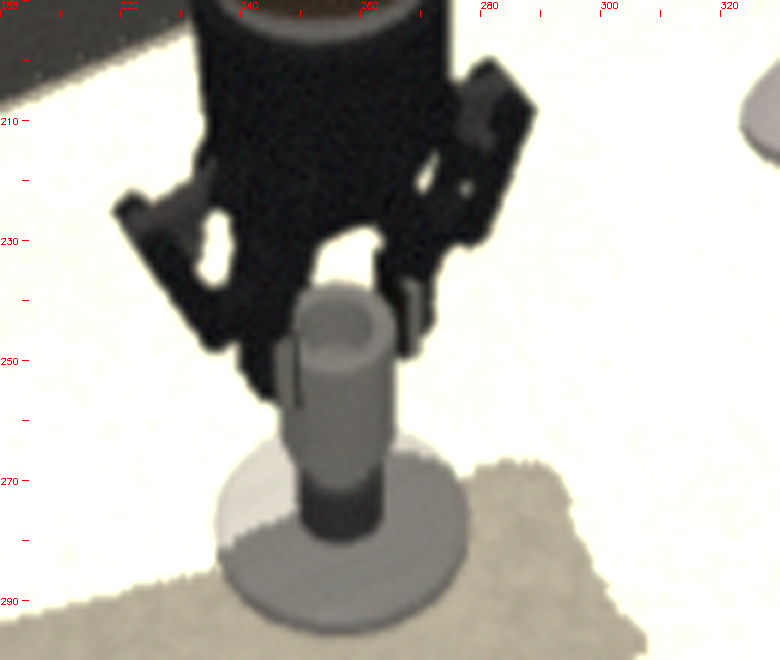

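```bash
python3 -m inch '[-1,0,0,-10,0, -1,0,0,-25,0, -1,0,0,-40,0, -1,0,0,-55,0, -1,0,0,-62,0, -1,0,0,-62,0, -1,0,0,-62,0]'; python3 go.py .557 -.365 .22
```

```text
clock: 40.5
eef_pos: [0.4348, -0.0598, 0.2189]
tool_rot: [0.705, 0.709, -0.0, -0.0]
ft_force: [-0.5, 0.5, -2.8]
grip_width: 0.0381
shift mm [-305.8  120.7   -1.2]
tool y heading 0.28 turn units 0.05 tilt 0.06
t 40.5 p [ 0.4348 -0.0598  0.2189] f [-0.5  0.5 -2.8] w 0.0381 q [-0.14  0.18 -0.3   1.09 -0.    1.43]
```

```bash
python3 -m inch '[-1,-25,10,0,0,-1,-65,26,0,0,-1,-110,44,0,0,-1,-155,62,0,0,-1,-200,80,0,0,-1,-245,97,0,0,-1,-285,113,0,0,-1,-306,121,0,0]';python3 -m inch '[-1,0,0,0,0,-1,0,0,10,0,-1,0,0,30,0,-1,0,0,50,0,-1,0,0,60,0,-1,0,0,60,0]';python3 go.py .557 -.367 .125; python3 - <<'E'
from h import *
s=camera("side")
crop(s,"s25",310,250,190,150,4)
E
```

```text
clock: 41.3
eef_pos: [0.5578, -0.3685, 0.2169]
tool_rot: [0.706, 0.708, -0.001, -0.001]
ft_force: [0.9, 0.2, -2.5]
grip_width: 0.0378
clock: 41.9
eef_pos: [0.5563, -0.3631, 0.1566]
tool_rot: [0.705, 0.709, -0.001, -0.003]
ft_force: [-1.0, 0.6, -2.1]
grip_width: 0.0379
shift mm [-4.   0.8 31.6]
tool y heading 0.36 turn units 0.06 tilt 0.34
t 41.9 p [ 0.5563 -0.3631  0.1566] f [-1.   0.6 -2.1] w 0.0379 q [-0.58  0.66  0.27  1.18  0.    0.99]
```

View pics/s25.png

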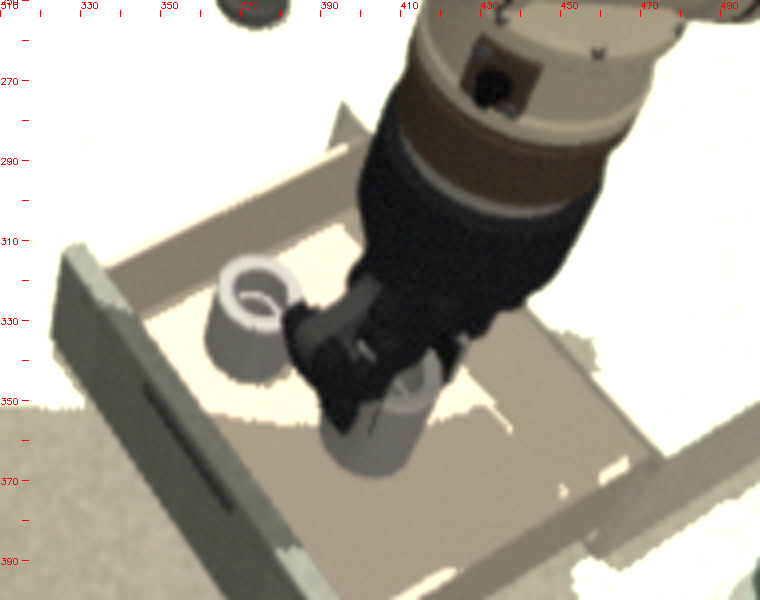

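```bash
python3 -m inch '[-1,-3,0,10,0,-1,-3,0,20,0,-1,-3,0,27,0,-1,-3,0,31,0,-1,-3,0,31,0,-1,-3,0,31,0]';python3 go.py .557 -.367 .121
```

```text
clock: 42.55
eef_pos: [0.5578, -0.3682, 0.1284]
tool_rot: [0.705, 0.709, 0.0, 0.0]
ft_force: [1.0, 0.4, -1.5]
grip_width: 0.0381
shift mm [ 1.2 -0.8  7.4]
tool y heading 0.28 turn units 0.05 tilt 0.0
t 42.55 p [ 0.5578 -0.3682  0.1284] f [ 1.   0.4 -1.5] w 0.0381 q [-0.58  0.68  0.24  1.12  0.    0.98]
```

Next: release D, lift clear, swing over to the front of the drawer and look.

```bash
python3 -m inch '[-1,0,0,3,0,-1,0,0,7,0,-1,0,0,7,0]';python3 go.py; python3 -m inch '[0,0,0,0,0,0.4,0,0,0,0,0.4,0,0,0,0,0.4,0,0,0,0]'; python3 -m inch '[0.4,0,0,-10,0,0.4,0,0,-40,0,0.4,0,0,-75,0,0.4,0,0,-100,0,0.4,0,0,-100,0,0.4,0,0,-100,0]'; python3 -m inch '[0.4,0,-40,0,0,0.4,0,-80,0,0,0.4,0,-120,0,0,-1,0,-140,0,0,-1,0,-150,0,0,-1,0,-150,0,0,-1,0,-150,0,0]';  python3 go.py .44 -.33 .17; python3 - <<'E'
from h import *
s=camera("side");t=camera("top")
crop(s,"s26",310,250,190,150,4)
crop(t,"t26",370,80,125,175,3)
E
```

```text
clock: 42.85
eef_pos: [0.5575, -0.3679, 0.1207]
tool_rot: [0.705, 0.709, -0.0, -0.001]
ft_force: [-0.7, -0.6, -1.6]
grip_width: 0.038
tool y heading 0.29 turn units 0.05 tilt 0.06
t 42.85 p [ 0.5575 -0.3679  0.1207] f [-0.7 -0.6 -1.6] w 0.038 q [-0.58  0.69  0.23  1.11  0.    0.98]
clock: 43.25
eef_pos: [0.558, -0.3683, 0.1219]
tool_rot: [0.705, 0.709, 0.0, 0.0]
ft_force: [-0.4, 0.4, -0.4]
grip_width: 0.0597
clock: 43.85
eef_pos: [0.5581, -0.3683, 0.2227]
tool_rot: [0.705, 0.709, 0.0, 0.001]
ft_force: [-0.1, 1.0, -1.2]
grip_width: 0.0594
clock: 44.55
eef_pos: [0.4085, -0.3689, 0.221]
tool_rot: [0.705, 0.709, 0.0, 0.0]
ft_force: [0.4, 0.2, 0.1]
grip_width: 0.0018
shift mm [38.8 31.7 51. ]
tool y heading 0.3 turn units 0.05 tilt 0.02
t 44.55 p [ 0.4085 -0.3689  0.221 ] f [0.4 0.2 0.1] w 0.0018 q [-0.73  0.39 -0.01  1.17  0.    0.83]
```

View pics/s26.png

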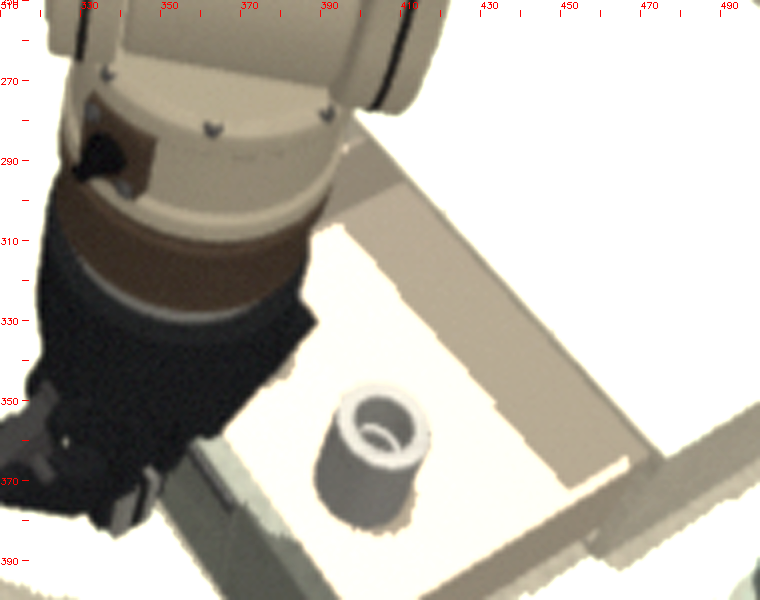

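View pics/t26.png

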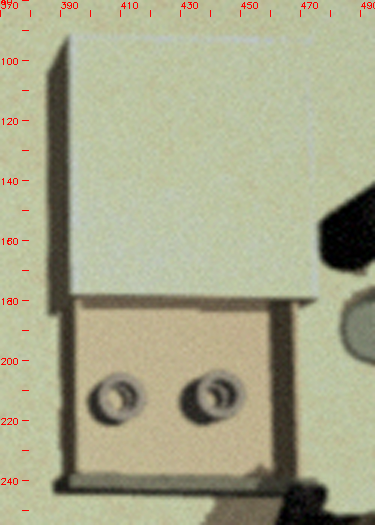

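Both C and D stand upright in the drawer (top view (408,212) and (438,212)). I'll turn the shut gripper 90° and push the drawer in.

```bash
python3 -m inch '[-1,10,5,0,-1.4,-1,20,10,0,-2.8,-1,30,10,0,-4.2,-1,38,10,0,-5.6,-1,38,10,0,-7,-1,38,10,0,-8.4,-1,38,10,0,-9.8,-1,38,10,0,-11.2]'; python3 -m inch '[-1,0,0,0,-1.4,-1,0,0,0,-2.8,-1,0,0,0,-3.8,-1,0,0,0,-3.8,-1,0,0,0,-3.8]'; python3 go.py .42 -.331 .12 90
```

```text
clock: 45.45
eef_pos: [0.4188, -0.3306, 0.2212]
tool_rot: [0.191, 0.981, 0.0, 0.0]
ft_force: [-0.9, 0.1, -0.3]
grip_width: -0.0002
clock: 45.95
eef_pos: [0.4183, -0.3307, 0.2212]
tool_rot: [-0.002, 1.0, 0.0, -0.0]
ft_force: [-0.3, 0.0, 0.2]
grip_width: -0.0005
shift mm [ -1.7  -0.3 101.2]
tool y heading 90.22 turn units 0.04 tilt 0.01
t 45.95 p [ 0.4183 -0.3307  0.2212] f [-0.3  0.   0.2] w -0.0005 q [-0.67  0.36 -0.06  1.16  0.   -0.67]
```

```bash
python3 -m inch '[-1,0,0,25,0,-1,0,0,55,0,-1,0,0,85,0,-1,0,0,98,0,-1,0,0,98,0,-1,0,0,98,0]'; python3 go.py .42 -.331 .12 90;  python3 -m inch '[-1,-20,0,0,0,-1,-40,0,0,0,-1,-55,0,0,0,-1,-65,0,0,0,-1,-75,0,0,0,-1,-85,0,0,0]'; python3 go.py
```

```text
clock: 46.55
eef_pos: [0.418, -0.3309, 0.1236]
tool_rot: [-0.002, 1.0, -0.0, 0.0]
ft_force: [-0.3, -0.3, 1.1]
grip_width: -0.0001
shift mm [-2.  -0.1  3.6]
tool y heading 90.25 turn units 0.04 tilt 0.01
t 46.55 p [ 0.418  -0.3309  0.1236] f [-0.3 -0.3  1.1] w -0.0001 q [-0.67  0.45 -0.19  0.93  0.   -0.67]
clock: 47.15
eef_pos: [0.5031, -0.3307, 0.1241]
tool_rot: [-0.002, 1.0, -0.0, 0.0]
ft_force: [-2.2, -1.1, 0.8]
grip_width: 0.0003
tool y heading 90.25 turn units -14.96 tilt 0.05
t 47.15 p [ 0.5031 -0.3307  0.1241] f [-2.2 -1.1  0.8] w 0.0003 q [-0.58  0.57  0.01  1.01 -0.   -0.59]
```

```bash
python3 -m inch '[-1,-10,0,0,0,-1,-20,0,0,0,-1,-30,0,0,0,-1,-40,0,0,0,-1,-50,0,0,0,-1,-60,0,0,0,-1,-70,0,0,0,-1,-80,0,0,0]'; python3 go.py;  python3 -m inch '[-1,-5,0,0,0,-1,-10,0,0,0,-1,-15,0,0,0,-1,-15,0,0,0]'; python3 go.py
```

```text
clock: 47.95
eef_pos: [0.5833, -0.33, 0.1232]
tool_rot: [-0.002, 1.0, 0.0, -0.0]
ft_force: [-2.5, -1.5, 0.2]
grip_width: 0.0002
tool y heading 90.28 turn units -14.95 tilt 0.02
t 47.95 p [ 0.5833 -0.33    0.1232] f [-2.5 -1.5  0.2] w 0.0002 q [-0.51  0.69  0.24  1.12 -0.   -0.52]
clock: 48.35
eef_pos: [0.5985, -0.3297, 0.1234]
tool_rot: [-0.003, 1.0, 0.0, 0.001]
ft_force: [0.2, 0.4, -0.0]
grip_width: -0.0002
tool y heading 90.32 turn units -14.95 tilt 0.07
t 48.35 p [ 0.5985 -0.3297  0.1234] f [ 0.2  0.4 -0. ] w -0.0002 q [-0.5   0.72  0.28  1.14  0.   -0.51]
```

```bash
python3 - <<'E'
from h import *
s=camera("side")
crop(s,"s27",310,250,190,150,4)
E
```

```text
(no output)
```

View pics/s27.png

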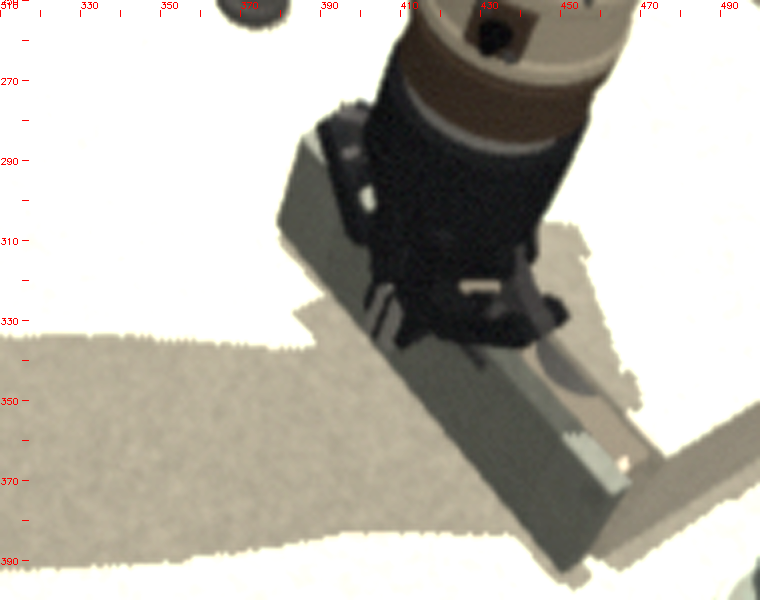

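```bash
python3 -m inch '[-1,-4,0,0,0,-1,-8,0,0,0,-1,-12,0,0,0,-1,-16,0,0,0,-1,-16,0,0,0]'; python3 go.py;python3 -m inch '[-1,-3,0,0,0,-1,-6,0,0,0,-1,-6,0,0,0]'; python3 go.py
```

```text
clock: 48.9
eef_pos: [0.6108, -0.33, 0.1233]
tool_rot: [-0.002, 1.0, 0.0, -0.004]
ft_force: [-10.3, 0.4, 5.6]
grip_width: -0.0002
tool y heading 90.21 turn units -14.96 tilt 0.42
t 48.9 p [ 0.6108 -0.33    0.1233] f [-10.3   0.4   5.6] w -0.0002 q [-0.49  0.74  0.34  1.17 -0.   -0.5 ]
clock: 49.2
eef_pos: [0.6115, -0.3301, 0.1233]
tool_rot: [-0.001, 1.0, 0.001, -0.009]
ft_force: [-26.4, 2.0, 15.0]
grip_width: 0.0001
tool y heading 90.09 turn units -14.98 tilt 1.08
t 49.2 p [ 0.6115 -0.3301  0.1233] f [-26.4   2.   15. ] w 0.0001 q [-0.49  0.75  0.35  1.19 -0.01 -0.49]
```

```bash
python3 -m inch '[-1,20,0,0,0,-1,60,0,0,0,-1,100,0,0,0,-1,140,0,0,0,-1,160,0,-40,0,-1,160,0,-80,0,-1,160,0,-120,0,-1,160,0,-120,0]'; python3 go.py .45 0 .3 90; python3 - <<'E'
from h import *
s=camera("side");t=camera("top")
crop(s,"s28",310,210,190,150,4)
crop(t,"t28",90,80,390,215,2)
E
```

```text
clock: 50.0
eef_pos: [0.4626, -0.3327, 0.2508]
tool_rot: [-0.002, 1.0, -0.004, 0.006]
ft_force: [1.0, -0.1, 0.0]
grip_width: -0.0003
shift mm [ 10.4 332.3 -52. ]
tool y heading 90.27 turn units 0.05 tilt 0.82
t 50.0 p [ 0.4626 -0.3327  0.2508] f [ 1.  -0.1  0. ] w -0.0003 q [-0.62  0.4   0.08  1.24  0.   -0.63]
```

View pics/s28.png

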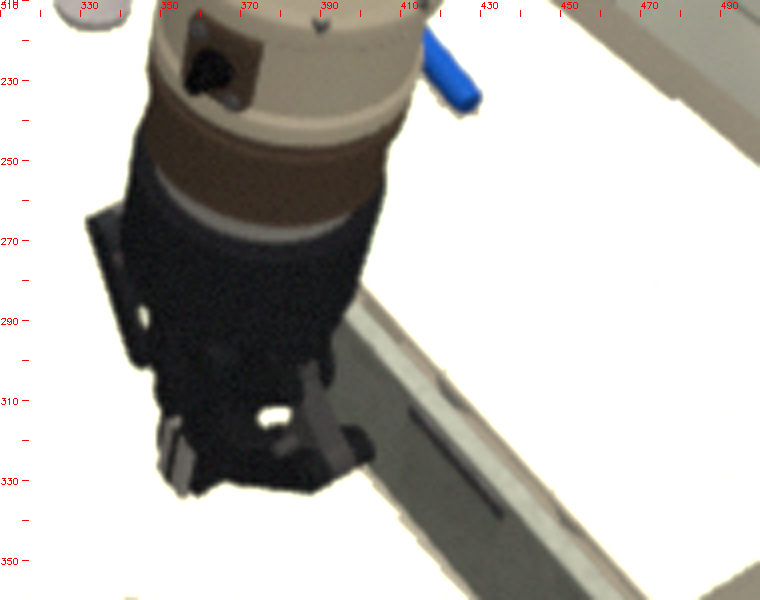

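View pics/t28.png

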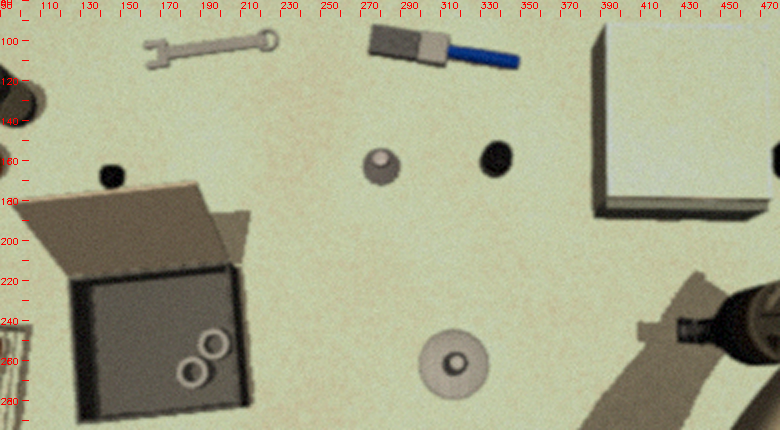

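```bash
python3 go.py .55 -.05 .32 90
```

```text
shift mm [-91.1 280.5 -75.1]
tool y heading 90.29 turn units 0.05 tilt 0.26
t 50.1 p [ 0.4607 -0.3311  0.2452] f [-0.2 -0.2 -0.3] w 0.0002 q [-0.62  0.4   0.08  1.24  0.   -0.63]
```

```bash
python3 -m inch '[-1,-10,20,-30,0,-1,-30,60,-60,0,-1,-50,110,-75,0,-1,-70,160,-75,0,-1,-90,210,-75,0,-1,-110,260,-75,0,-1,-130,310,-75,0,-1,-150,360,-75,0]';python3 -m inch '[-1,-10,30,0,0,-1,-20,60,0,0,-1,-30,90,0,0,-1,-38,100,0,0,-1,-38,100,0,0,-1,-38,100,0,0]'; python3 go.py .655 .13 .285 90;python3 - <<'E'
from h import *
t=camera("top");s=camera("side")
crop(t,"t29",370,80,125,175,3)
crop(s,"s29",310,210,190,150,4)
E
```

```text
clock: 50.9
eef_pos: [0.5975, 0.006, 0.3163]
tool_rot: [-0.003, 1.0, 0.0, -0.002]
ft_force: [1.0, -0.2, -0.1]
grip_width: 0.0001
clock: 51.5
eef_pos: [0.6345, 0.1038, 0.3165]
tool_rot: [-0.003, 1.0, -0.0, -0.002]
ft_force: [0.2, 0.2, 0.3]
grip_width: 0.0003
shift mm [-20.8  26.1  31.4]
tool y heading 90.32 turn units 0.05 tilt 0.19
t 51.5 p [0.6345 0.1038 0.3165] f [0.2 0.2 0.3] w 0.0003 q [ 0.16  0.54  0.48  1.51 -0.    0.16]
```

View pics/t29.png

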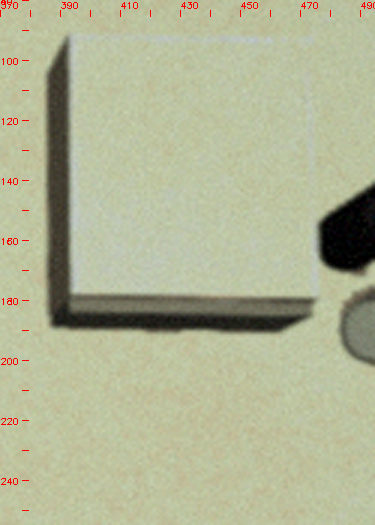

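View pics/s29.png

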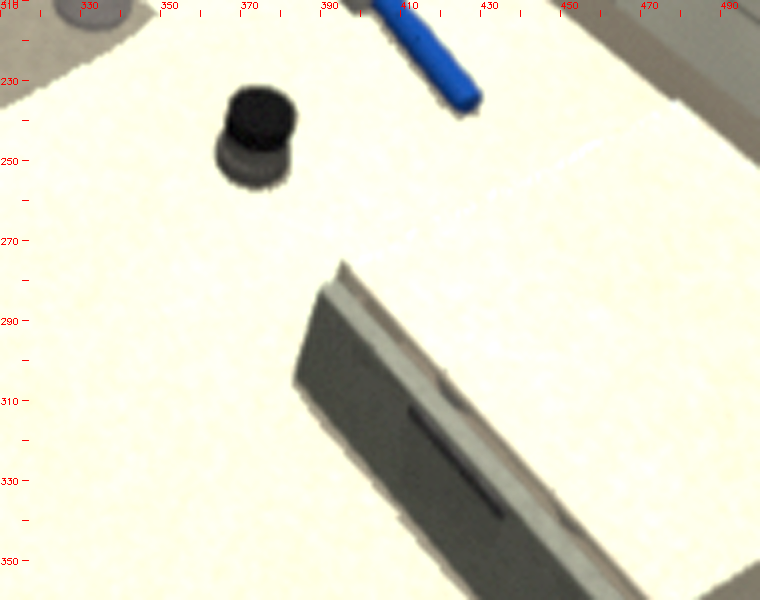

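```bash
python3 - <<'E'
from h import *
t=camera("top")
for r in (183.5,184.5,185.5): print(onz(t,430,r,.082))
print(onz(t,430,178.5,.094))
for r in (240,241,242,243): print(onz(t,430,r,.082))
g=t["pixels"][170:192,425:435].mean((1,2)).round(0);print(g)
E
```

```text
[ 0.62451487 -0.33278349  0.082     ]
[ 0.62203535 -0.33267972  0.082     ]
[ 0.61955716 -0.33257601  0.082     ]
[ 0.63446211 -0.32977728  0.094     ]
[ 0.48646837 -0.32700634  0.082     ]
[ 0.48406203 -0.32690564  0.082     ]
[ 0.48165695 -0.32680499  0.082     ]
[ 0.47925314 -0.32670439  0.082     ]
[124. 124. 124. 124. 125. 125. 126. 120.  94.  63.  66.  72.  75.  70.
  50.  29.  18.  18.  20.  40.  85. 115.]
```

The drawer face is 12 mm ahead of the organiser front, which is exactly the panel thickness, so it is shut. Lid next.

```bash
python3 -m inch '[-1,-10,15,0,0,-1,-22,40,0,0,-1,-24,46,10,0,-1,-24,46,28,0,-1,-24,46,28,0,-1,-24,46,28,0]'; python3 go.py .655 .245 .285 90;python3 - <<'E'
from h import *
s=camera("side")
crop(s,"s30",180,20,160,150,4)
E
```

```text
clock: 52.25
eef_pos: [0.6581, 0.1489, 0.29]
tool_rot: [-0.002, 1.0, -0.0, -0.001]
ft_force: [-0.5, 0.2, -0.3]
grip_width: 0.0002
shift mm [ 2.7 96.1  5. ]
tool y heading 90.23 turn units 0.04 tilt 0.11
t 52.25 p [0.6581 0.1489 0.29  ] f [-0.5  0.2 -0.3] w 0.0002 q [ 0.22  0.61  0.54  1.5  -0.    0.22]
```

View pics/s30.png

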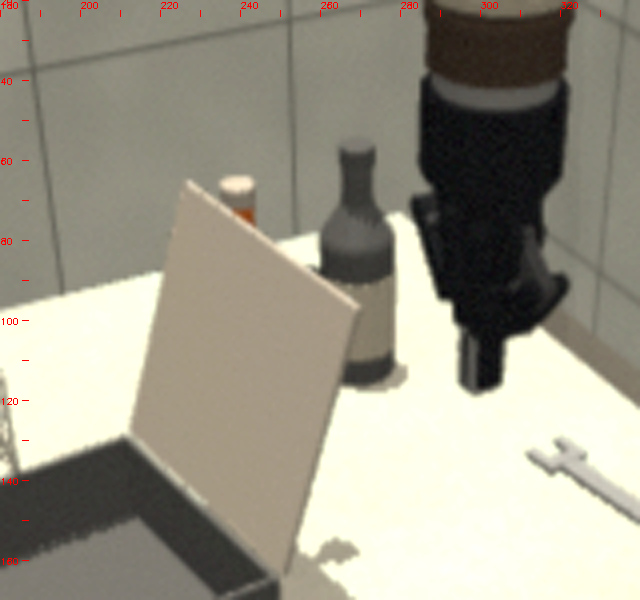

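```bash
python3 -m inch '[-1,0,20,0,0,-1,0,45,0,0,-1,0,70,2,0,-1,0,90,3,0,-1,0,96,3,0,-1,0,96,3,0,-1,0,96,3,0]'; python3 go.py .655 .245 .285 90;python3 - <<'E'
from h import *
s=camera("side")
crop(s,"s31",180,20,160,150,4)
E
```

```text
clock: 53.0
eef_pos: [0.6582, 0.2455, 0.2876]
tool_rot: [-0.002, 1.0, -0.0, 0.0]
ft_force: [-0.0, 0.0, -0.7]
grip_width: 0.0
shift mm [ 3.2 -0.5  2.6]
tool y heading 90.27 turn units 0.04 tilt 0.03
t 53.0 p [0.6582 0.2455 0.2876] f [-0.   0.  -0.7] w 0.0 q [ 0.36  0.68  0.65  1.54 -0.    0.35]
```

View pics/s31.png

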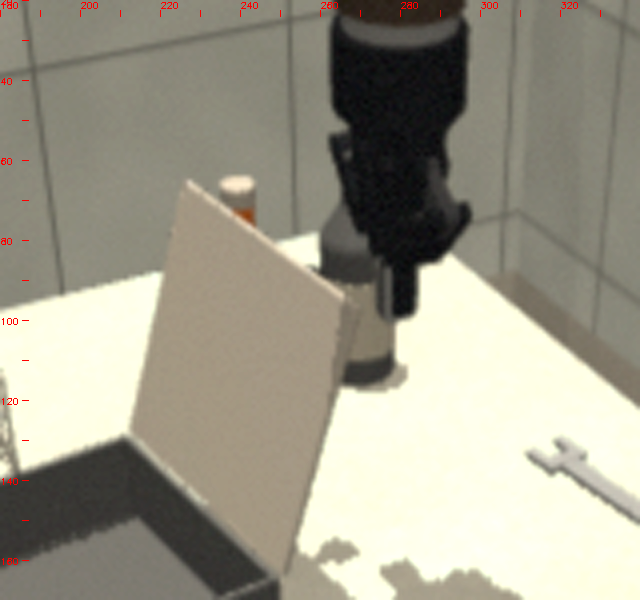

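```bash
python3 -m inch '[-1,10,0,0,0,-1,20,0,0,0,-1,28,0,0,0,-1,36,0,0,0,-1,44,0,0,0,-1,44,0,0,0]'; python3 go.py .655 .245 .285 90;python3 - <<'E'
from h import *
s=camera("side")
crop(s,"s32",140,20,160,150,4)
E
```

```text
clock: 53.65
eef_pos: [0.6135, 0.2449, 0.288]
tool_rot: [-0.002, 1.0, -0.0, -0.0]
ft_force: [-0.4, 0.3, 0.1]
grip_width: -0.0001
shift mm [-41.5  -0.    3. ]
tool y heading 90.24 turn units 0.04 tilt 0.0
t 53.65 p [0.6135 0.2449 0.288 ] f [-0.4  0.3  0.1] w -0.0001 q [ 0.38  0.58  0.48  1.47 -0.    0.38]
```

View pics/s32.png

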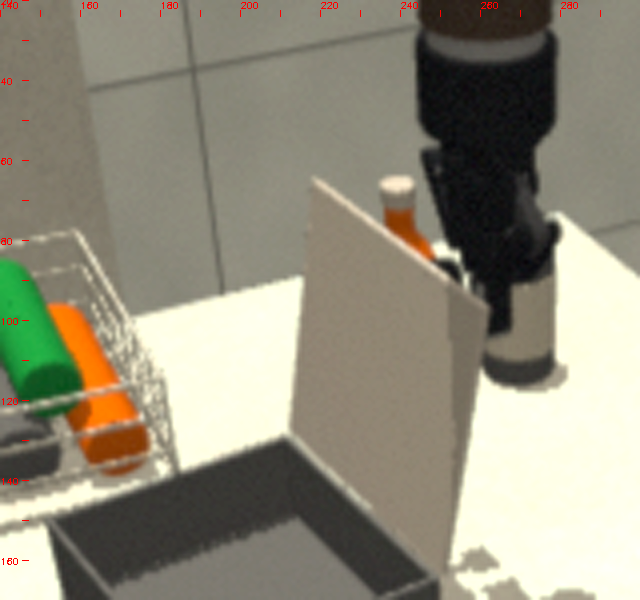

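Lid is tilting. Keep pushing until it falls.

```bash
python3 -m inch '[-1,10,0,0,0,-1,20,0,0,0,-1,30,0,0,0,-1,40,0,0,0,-1,50,0,0,0,-1,55,0,0,0,-1,55,0,0,0,-1,55,0,0,0]'; python3 go.py .655 .245 .285 90;python3 - <<'E'
from h import *
s=camera("side")
crop(s,"s33",140,20,160,150,4)
E
```

```text
clock: 54.5
eef_pos: [0.5595, 0.2454, 0.2874]
tool_rot: [-0.002, 1.0, 0.0, 0.0]
ft_force: [-0.2, -0.7, -0.1]
grip_width: -0.0002
shift mm [-95.4  -0.9   2.5]
tool y heading 90.28 turn units 0.05 tilt 0.02
t 54.5 p [0.5595 0.2454 0.2874] f [-0.2 -0.7 -0.1] w -0.0002 q [ 0.41  0.47  0.3   1.39 -0.    0.41]
```

View pics/s33.png

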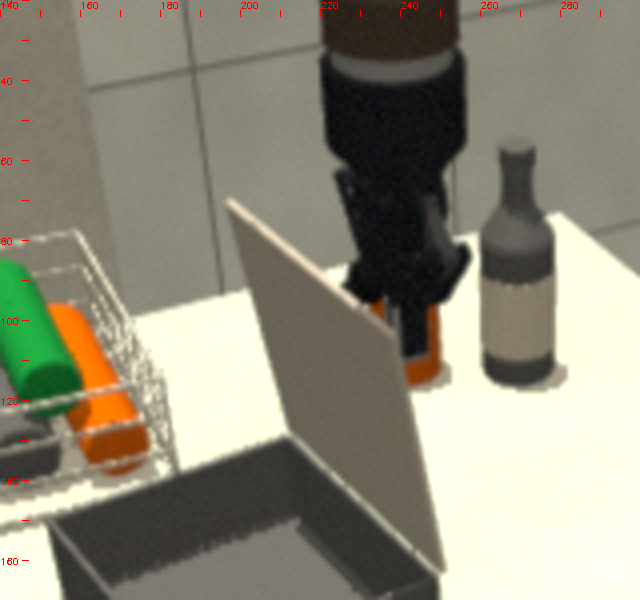

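```bash
python3 -m inch '[-1,0,0,0,0,-1,0,0,0,0,-1,0,0,0,0,-1,0,0,0,0,-1,0,0,0,0,-1,0,0,0,0,-1,0,0,0,0,-1,0,0,0,0]';python3 - <<'E'
from h import *
s=camera("side")
crop(s,"s34",140,20,160,150,4)
E
```

```text
clock: 55.35
eef_pos: [0.5591, 0.2455, 0.2874]
tool_rot: [-0.003, 1.0, 0.0, 0.0]
ft_force: [-0.2, 0.3, 0.4]
grip_width: 0.0001
```

View pics/s34.png

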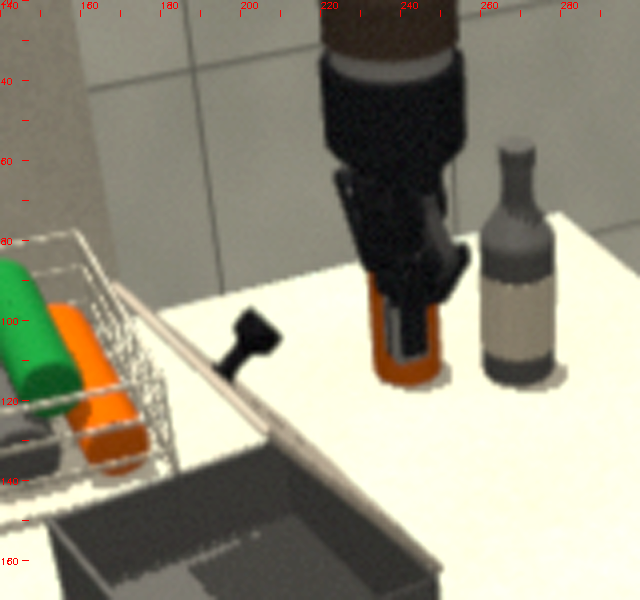

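```bash
python3 -m inch '[-1,0,-20,-10,0,-1,0,-50,-20,0,-1,0,-90,-20,0,-1,0,-130,-20,0,-1,0,-170,-20,0,-1,0,-200,-20,0,-1,0,-220,-20,0,-1,0,-220,-20,0]';python3 -m inch '[-1,20,-30,0,0,-1,40,-60,0,0,-1,60,-80,0,0,-1,60,-80,0,0,-1,60,-80,0,0,-1,60,-80,0,0,-1,60,-80,0,0,-1,60,-80,0,0]';python3 go.py;python3 - <<'E'
from h import *
s=camera("side");t=camera("top")
crop(s,"s35",130,80,130,140,4);crop(t,"t35",90,80,390,215,2);cv2.imwrite("pics/s35f.png",s["pixels"][:,:,::-1])
E
```

```text
clock: 56.2
eef_pos: [0.5602, 0.0228, 0.3076]
tool_rot: [-0.0, 1.0, -0.0, 0.0]
ft_force: [0.3, 0.6, 0.3]
grip_width: -0.0
clock: 57.0
eef_pos: [0.5012, -0.054, 0.3072]
tool_rot: [-0.003, 1.0, 0.0, -0.0]
ft_force: [0.1, 0.6, -0.6]
grip_width: 0.0004
tool y heading 90.37 turn units -14.94 tilt 0.01
t 57.0 p [ 0.5012 -0.054   0.3072] f [ 0.1  0.6 -0.6] w 0.0004 q [-0.11  0.25  0.02  1.35  0.   -0.11]
```

View pics/s35.png

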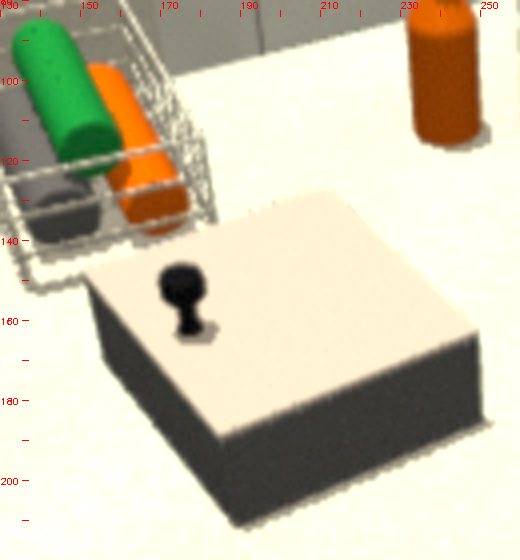

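View pics/t35.png

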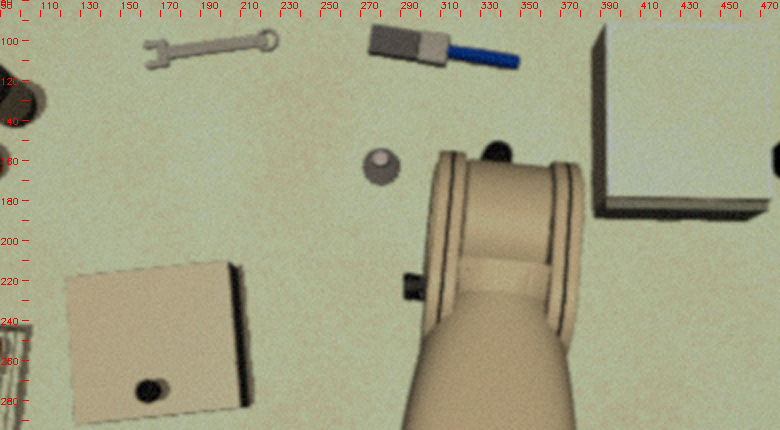

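View pics/s35f.png

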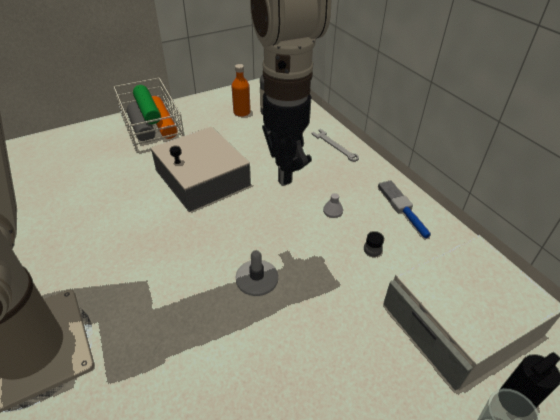

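The lid is flat on the box (side view knob at (175,155)) and the drawer is shut. The bystanders are upright and the arm is clear.

```bash
python3 -c "
from workcell import order;print(order.job_done())"
```

```text
the job is handed in; nothing more can be done
None
```

I tried all four sleeves on the pin from shortest to tallest, put each in its place, shut the lid and the drawer, and handed the job in at about 57 s. No verdict is reported, so the results below come from my own checks.

| Sleeve | Result on the pin | Evidence | Placed in |
|---|---|---|---|
| 26 mm | Fully home | Rested on the shoulder at 22 N, at the expected height | Kit box |
| 36 mm | Fully home | Rested on the shoulder at 19 N, at the expected height | Kit box |
| 46 mm | Hung up | Stopped about 23 mm below the tip at 17 N | Drawer |
| 56 mm | Hung up | Stopped about 28 mm below the tip at 18 N | Drawer |

- **Drawer:** it stalled at 26 N when pushed. In the top picture the face sits 12 mm ahead of the organiser, which is the panel thickness, so it reads as shut to within about 2 mm.
- **Lid:** in the last side and top pictures it lies flat and shut.
- **Bystanders:** the shower head and cream jar are standing, and the arm is clear of everything.
- **Sleeve shifted in the box:** the 36 mm sleeve had moved a few centimetres after I placed it. It was still standing inside the box in the last picture before the lid closed.
- **Not checked:** I could not see the sleeves once the lid and drawer were shut. Both drawer sleeves were upright before I pushed it in.

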